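Build up two roller sets on their assembly spindles

TASK

Build up the two roller sets on their upright spindles: on the blue spindle put the brass spacer at the bottom, then the steel roller, then the red lock collar on top; on the green spindle put the black rubber roller at the bottom and the white nylon washer on top. Each part must lie flat on the one below it (the lowest on the spindle's foot plate), with the post through its bore. Leave the rusty old roller, the eyebolt and the grease tub where they are.

Things in the scene. Friction and masses are not known exactly. Their poses are not given: they have to be found in the camera images.
- blue_spindle: Spindle with a blue foot: round steel foot plate, 100 mm across and 8 mm thick, fixed to the bench, with four small dark screw heads (standing 1.5 mm proud, 41 mm from the centre) and a bright steel post in its centre: 18 mm diameter, straight up to 54 mm above the bench, then tapering to 8 mm diameter at its top, 62 mm above the bench. Origin: centre of the plate's underside, at bench height; z up along the post. Takes three parts, which end at the post's top.
- green_spindle: Spindle with a green foot: round steel foot plate, 100 mm across and 8 mm thick, fixed to the bench, with four small dark screw heads (standing 1.5 mm proud, 41 mm from the centre) and a bright steel post in its centre: 18 mm diameter, straight up to 54 mm above the bench, then tapering to 8 mm diameter at its top, 62 mm above the bench. Origin: centre of the plate's underside, at bench height; z up along the post. Takes two parts.
- brass_spacer: Plain brass ring, outer diameter 50 mm, bore 26 mm, height 16 mm, about 190 g. Lies flat on the bench at the start; origin at the centre of its underside, z up along the bore. It is the same either way up and round.
- steel_roller: Bright steel roller with a dark steel bearing in its middle, outer diameter 60 mm, bore 26 mm, height 24 mm, about 420 g. Lies flat on the bench at the start; origin at the centre of its underside, z up along the bore. It is the same either way up and round.
- red_collar: Red painted lock collar, a plain ring, outer diameter 44 mm, bore 26 mm, height 14 mm, about 45 g. Lies flat on the bench at the start; origin at the centre of its underside, z up along the bore. It is the same either way up and round.
- black_roller: Black rubber-covered roller with an aluminium hub, outer diameter 56 mm, bore 26 mm, height 24 mm, about 130 g; grips like a rigid part. Lies flat on the bench at the start; origin at the centre of its underside, z up along the bore. It is the same either way up and round.
- white_washer: White nylon thick washer, a plain ring, outer diameter 48 mm, bore 26 mm, height 16 mm, about 30 g. Lies flat on the bench at the start; origin at the centre of its underside, z up along the bore. It is the same either way up and round.
- rusty_roller: Old rust-brown roller, not part of either set, outer diameter 60 mm, bore 26 mm, height 30 mm, loose, lying flat; origin at the centre of its underside. To be left alone.
- eyebolt: Dark steel eyebolt lying flat and loose: 10 mm round bar, 94 mm long in all, the eye 46 mm across. Origin at bench height below the shank, 51 mm from the outer edge of the eye; the shank runs along its +x, the eye lies at -x. To be left alone.
- grease_tub: Closed grey tub with an orange lid, 70 mm across and 45 mm high, loose, standing upright; origin at the centre of its underside. To be left alone.

How it is judged:
By the outcome, as a careful person would: the job done as asked, in the order asked, and still so for the second after the job is handed in, with the robot touching nothing.
It also fails if it takes over 125 s, if anything falls off the work surface, if the arm or the gripper's body presses on something with over 40 N, if the wrist force passes 120 N, or if a joint passes its speed limit or range.

ROBOT

A 6-joint arm with a two-finger parallel gripper is mounted at the origin on the work surface. World frame = base frame: x ahead of the robot, y to its left, z up, the work surface at z = 0. Lengths are in mm, angles in rad, forces in N, time in s.
With the tool pointing down it reaches from about 350 to 975 mm from the base axis. Payload 7.1 kg.
Tool frame: the origin (TCP) lies on the centre line of the jaws, within the pads' length; the fingertips stand 8 mm ahead of it and the grasp point (between the pads) lies 11 mm behind it; z points along the fingers, x is the direction in which the jaws open and shut, and the axes are right-handed (so a half turn about z gives the same grasp; the last joint's range is limited). The gripper opens to 88 mm and grips with 3 to 60 N. Pads are 20 mm wide; open, the fingers measure 115 mm over their backs; the gripper's body (75 mm by 178 mm) begins 61 mm behind the grasp point.
Start: joints at [1.138, 0.423, 1.63, -0, 1.089, -0.019], TCP at [251.275, 572.246, 230.675] pointing down, gripper open.
Joint ranges: [-3, 3], [-0.9, 2.11], [0.09, 2.58], [-1.31, 4.45], [0.11, 2.69], [-2.54, 2.54]. Speed limits (rad/s): [2.39, 2.39, 3.01, 3.14, 3.14, 3.14].

INTERFACE

Orientations are given as a rotation vector (axis times angle).
In Python, from workcell import ctrl gives the robot as it stands.
- The arm moves only by the shell command python3 -m handwheel 'ROWS'. ROWS is JSON, a list of rows, each a list of 3 entries, a list of its own where there are three numbers: the turn, a rotation vector about the tool's x, y, z in rad, then the shift along the tool's x, y, z in mm, then the opening, from 0 (shut) to 1 (fully open). In form: [[[ax, ay, az], [tx, ty, tz], jaw], ...]. A call has exactly 10 rows; each row shifts and turns the pose as measured when the row begins, along the tool's axes as they then stand; what a row does not reach is not made up. A row lasts 1/12 s, in which the tool goes at most 41.7 mm and 7.16 degrees, less where a joint would pass 70% of its speed; a pose out of reach is approached as far as the arm can. A call with a gripper value outside its range is refused whole. The fingers move at their own pace and stop on an object; the grip force is fixed at half the most. Time passes only in rows, so rows that do not move let the fingers close, or fill a call up. It gives the time, the measured TCP pose, the force and the opening at its end, in the units of the state.
- ctrl.get_obs(): the state, without advancing time (a new reading comes with each control period).
- ctrl.get_image(name): name is "scene" or "side" or "wrist"; returns a dict with "pixels" (400x640x3 uint8, red, green, blue), "camera_matrix" (3x3 intrinsics, pixels), "rvec" (rotation vector, rad) and "tvec" (3), from world to camera coordinates, as OpenCV has them. Camera axes: x right, y down, z forward; pixel columns grow to the right and rows downward; lengths in mm; the calibration is good to about 2 mm. A picture is of the moment at which its call begins. There is no depth.
- ctrl.close_job(): hands the job in, once; it reports no verdict.
Trained networks look in a picture, given as the dict that the camera call returned (one of the last four; its "shot" number tells which), for a name from the list of things; names that differ only in an ending like _2 or _b are one class to them, and where a whole thing is asked for, a point or a joint stands for the part that bears it (a point fixed in the world has none). Each returns a list of dicts, best first, with "score" (0 to 1); they miss things now and then, are a little off and sometimes report something else, mostly with a low value. They report only what shows in the picture. A call takes as long as a camera call.
- ctrl.look_for(picture, query): "position" ([x, y, z] in mm, in the coordinates of the camera as it stood for that picture, good to about 4 mm: the middle of the surface that is visible of it).
- ctrl.spot_point(picture, query): "position" ([x, y, z] in mm, in the coordinates of the camera as it stood for that picture, good to about 4 mm: a listed point, or the origin of a listed thing).
The state is a dict: "t": time; "qpos": joint angles; "qvel": joint speeds; "joint_torque": joint torques, N m; "ee_pos": TCP position; "orientation": TCP orientation; "ft_force": force on the tool from outside, world axes, zero at the start; "moment": the same for the moment, N m; "width": finger opening in mm.
Only numpy, scipy, OpenCV 4.12 (cv2) and the standard library are available. Lean on these libraries where they do the work, as an engineer would, in place of code of your own. Each camera call takes 0.05 s, during which the arm holds its last target.

## Working session

There is one attempt and no reset: what is moved stays moved. The work goes in short steps, Python scripts to look and compute and a shell command to move; the robot and the scene stay as the last step left them, time stands still between calls to the robot, and variables do not carry over. Pictures are saved under pics/ and viewed, and the job is handed in when it is done.

```bash
mkdir -p pics; ls; cat > h.py <<'E'
import numpy as np, cv2
from workcell import ctrl
def snap(n,f):
    im=ctrl.get_image(n); cv2.imwrite(f'pics/{f}.png',cv2.cvtColor(im['pixels'],cv2.COLOR_RGB2BGR)); return im
def w(im,p):
    R=cv2.Rodrigues(np.array(im['rvec'],float))[0]; return R.T@(np.array(p)-np.array(im['tvec']).ravel())
def ray(im,u,v,z):
    K=np.array(im['camera_matrix']);R=cv2.Rodrigues(np.array(im['rvec'],float))[0]
    c=-R.T@np.array(im['tvec']).ravel(); d=R.T@np.linalg.inv(K)@[u,v,1]
    return c+d*(z-c[2])/d[2]
def proj(im,p):
    return cv2.projectPoints(np.array([p],float),np.array(im['rvec'],float),np.array(im['tvec'],float),np.array(im['camera_matrix'],float),None)[0].ravel()
N=['blue_spindle','green_spindle','brass_spacer','steel_roller','red_collar','black_roller','white_washer','rusty_roller','eyebolt','grease_tub']
E
python3 - <<'E'
from h import *
for n in ['scene','side','wrist']:
    im=snap(n,n+'0')
    for q in N:
        r=ctrl.spot_point(im,q)
        print(n,q,[(round(a['score'],2),w(im,a['position']).round(0)) for a in r[:2]])
o=ctrl.get_obs(); print(o)
E
```

```text
pics
scene blue_spindle [(0.71, array([386., 314.,   2.]))]
scene green_spindle [(0.9, array([485.,  -8.,   3.])), (0.16, array([387., 314.,   4.]))]
scene brass_spacer [(0.82, array([ 395., -306.,    1.]))]
scene steel_roller [(0.82, array([652.,  -1.,   2.]))]
scene red_collar [(0.8, array([ 451., -176.,    0.]))]
scene black_roller [(0.81, array([456., 169.,  -1.]))]
scene white_washer [(0.8, array([ 523., -400.,    2.]))]
scene rusty_roller [(0.95, array([629., 218.,   3.]))]
scene eyebolt [(0.89, array([ 620., -199.,    3.]))]
scene grease_tub [(0.68, array([516., 378.,  -2.]))]
side blue_spindle [(0.66, array([388., 312.,   5.]))]
side green_spindle [(0.77, array([489.,  -9.,   1.]))]
side brass_spacer [(0.64, array([ 400., -300.,    2.]))]
side steel_roller [(0.59, array([655.,  -1.,  -2.]))]
side red_collar [(0.71, array([ 460., -174.,   -1.])), (0.39, array([486.,  -9.,   1.]))]
side black_roller [(0.63, array([458., 166.,   4.]))]
side white_washer [(0.87, array([ 529., -395.,   -3.]))]
side rusty_roller [(0.77, array([628., 225.,   4.]))]
side eyebolt [(0.83, array([ 623.,
[... 327 characters left out ...]
522., 384.,   2.]))]
{'t': 1.65, 'qpos': array([ 1.13800033e+00,  4.23081003e-01,  1.62988876e+00,  2.63566789e-06,
        1.08858454e+00, -1.89882392e-02]), 'qvel': array([ 1.97865005e-03,  1.73878254e-03,  9.47123445e-04, -1.13452841e-04,
       -2.28361495e-05,  2.99213366e-04]), 'joint_torque': array([-4.22368848e-04, -5.44577193e+01, -2.74035108e+01,  6.44141994e-02,
        1.69211312e-02, -1.93327492e-05]), 'ee_pos': array([251.27934985, 572.25838498, 230.6913581 ]), 'orientation': array([-2.63039662e+00, -1.71769545e+00, -4.91125420e-05]), 'ft_force': array([-0.71417271, -0.55373074,  0.57891358]), 'moment': array([ 0.01544863,  0.03228841, -0.0057395 ]), 'width': 87.62686508602408}
```

View pictures.

View pics/scene0.png

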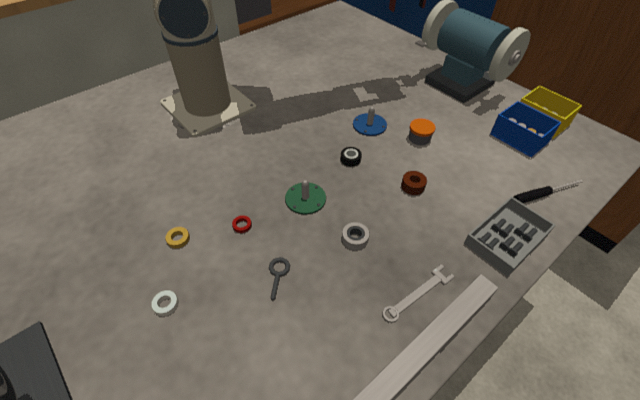

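View pics/side0.png

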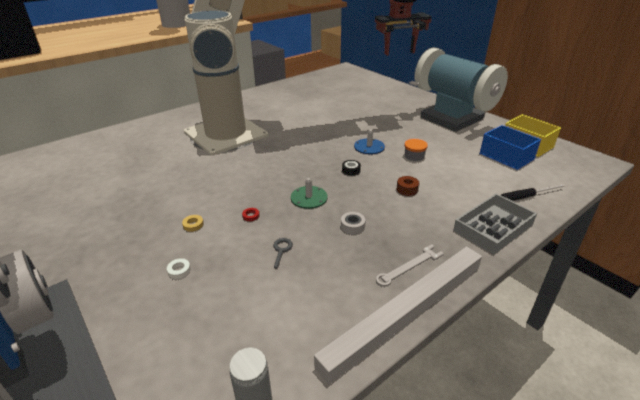

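View pics/wrist0.png

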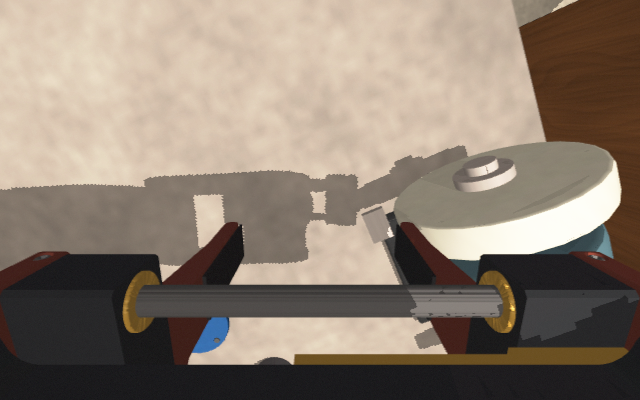

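The cameras agree on the layout: blue foot at scene (370,124), green (305,197), parts as the networks reported. First I'll turn the tool so its x lies along world X.

```bash
python3 -m handwheel '[[[0,0,0.116],[0,0,0],1],[[0,0,0.116],[0,0,0],1],[[0,0,0.116],[0,0,0],1],[[0,0,0.116],[0,0,0],1],[[0,0,0.116],[0,0,0],1],[[0,0,0.116],[0,0,0],1],[[0,0,0.116],[0,0,0],1],[[0,0,0.116],[0,0,0],1],[[0,0,0.116],[0,0,0],1],[[0,0,0.116],[0,0,0],1]]'
```

```text
t: 2.48
ee_pos: [251.2, 572.2, 230.7]
orientation: [3.14, -0.087, -0.0]
ft_force: [-0.4, -0.7, 0.4]
width: 88.1
```

```bash
python3 -m handwheel '[[[0,0,-0.055],[18,36,0],1],[[0,0,0],[18,36,0],1],[[0,0,0],[18,36,0],1],[[0,0,0],[18,36,0],1],[[0,0,0],[18,36,0],1],[[0,0,0],[18,36,0],1],[[0,0,0],[18,36,0],1],[[0,0,0],[18,36,0],1],[[0,0,0],[18,36,0],1],[[0,0,0],[18,36,0],1]]'
```

```text
t: 3.32
ee_pos: [429.0, 204.1, 230.4]
orientation: [-3.135, -0.0, -0.006]
ft_force: [0.8, 0.3, -0.3]
width: 87.6
```

```bash
python3 - <<'E'
from h import *
im=snap('wrist','w1'); o=ctrl.get_obs(); print(o['ee_pos'],o['orientation'])
for q in N:
    r=ctrl.spot_point(im,q)
    if r: print(q,[(round(a['score'],2),w(im,a['position']).round(1),proj(im,w(im,a['position'])).round()) for a in r[:2]])
print('tip proj',proj(im,o['ee_pos']), 'cam', w(im,[0,0,0]))
E
```

```text
[431.64491902 198.80210501 230.48356046] [-3.13766612  0.00460938 -0.00851059]
blue_spindle [(0.67, array([384. , 313.2,  -4. ]), array([280.,  81.]))]
green_spindle [(0.8, array([ 4.847e+02, -9.800e+00, -1.000e-01]), array([356., 314.]))]
black_roller [(0.89, array([4.563e+02, 1.693e+02, 1.000e-01]), array([338., 197.]))]
rusty_roller [(0.63, array([634.6, 221.4,  -4.4]), array([477., 157.]))]
grease_tub [(0.92, array([520.2, 384.8,   2.8]), array([398.,  13.]))]
tip proj [322.41439308 254.03313061] cam [428.97158746 273.77061758 385.08148507]
```

View pics/w1.png

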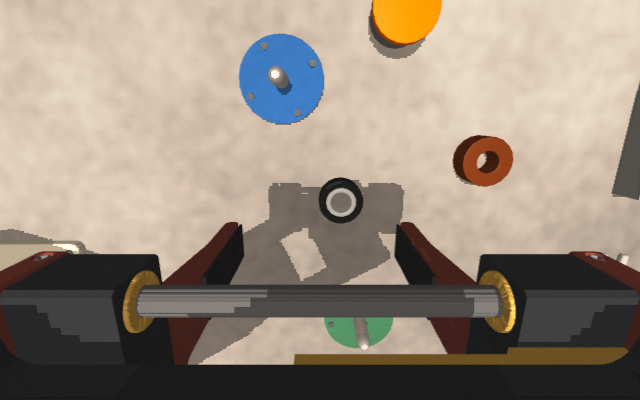

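The wrist view shows the blue foot at (281,79), the post tip at (276,74) and the black roller's hub at (341,201). Converting those by pixel.

```bash
cat >> h.py <<'E'
def ellc(im,lo,hi,z,box=None,n=1):
    # HSV mask -> largest blob's ellipse centre -> world at height z
    hsv=cv2.cvtColor(im['pixels'],cv2.COLOR_RGB2HSV); m=cv2.inRange(hsv,np.array(lo),np.array(hi))
    if box is not None:
        b=np.zeros_like(m); x0,y0,x1,y1=box; b[y0:y1,x0:x1]=255; m&=b
    c=sorted(cv2.findContours(m,cv2.RETR_EXTERNAL,cv2.CHAIN_APPROX_NONE)[0],key=cv2.contourArea)[-n:]
    for k in c:
        e=cv2.fitEllipse(cv2.convexHull(k)); print('px',np.round(e[0],1),np.round(e[1],1),'world',ray(im,*e[0],z).round(1))
E
python3 - <<'E'
from h import *
im=snap('wrist','w1b'); o=ctrl.get_obs(); print(o['ee_pos'],o['orientation'])
ellc(im,(105,150,80),(120,255,255),8)
hsv=cv2.cvtColor(im['pixels'],cv2.COLOR_RGB2HSV)
print(hsv[201,318:366].tolist()[::3])
print('hub',ray(im,341,201,24),'bluetip',ray(im,275.5,74,62))
ellc(im,(0,0,0),(180,255,60),24,(315,174,368,226))
E
```

```text
[428.01891913 206.83695462 230.06348192] [-3.13540339e+00 -2.81361013e-03 -5.12532486e-03]
px [282.4  80.8] [82.9 89.2] world [386.2 314.9   8. ]
[[17, 43, 112], [20, 25, 31], [11, 62, 33], [23, 31, 99], [20, 30, 187], [15, 44, 115], [17, 44, 116], [15, 48, 118], [15, 48, 118], [15, 48, 117], [16, 46, 116], [21, 30, 135], [20, 30, 187], [23, 21, 49], [18, 40, 32], [23, 33, 31]]
hub [456.77876003 173.40449673  24.        ] bluetip [385.53942826 315.84978142  62.        ]
px [341.2 202.4] [44.  45.3] world [457.  171.6  24. ]
```

```bash
python3 -m handwheel '[[[0,0,0],[6,7,25],1],[[0,0,0],[6,7,25],1],[[0,0,0],[6,7,25],1],[[0,0,0],[6,8,25],1],[[0,0,0],[5,8,25],1],[[0,0,0],[0,0,25],1],[[0,0,0],[0,0,10],1],[[0,0,0],[0,0,5],1],[[0,0,0],[0,0,0],1],[[0,0,0],[0,0,0],1]]'
```

```text
t: 4.75
ee_pos: [461.4, 177.0, 61.4]
orientation: [-3.131, -0.02, -0.017]
ft_force: [0.9, 0.1, 0.0]
width: 87.6
```

```bash
python3 - <<'E'
from h import *
for i in range(3):
    im=snap('wrist','w2'); o=ctrl.get_obs(); print(o['ee_pos'],o['orientation'],o['t'])
ellc(im,(0,0,0),(180,255,60),24,(200,120,420,280))
r=ctrl.spot_point(im,'black_roller'); print([(a['score'],w(im,a['position'])) for a in r])
E
```

```text
[461.61236704 177.05439688  61.6717383 ] [-3.13109094 -0.02025911 -0.0184728 ] 4.8
[461.85532762 177.08646007  61.95154044] [-3.13085355 -0.02022219 -0.01966316] 4.85
[461.96948014 177.04165991  62.07474659] [-3.13071047 -0.02002405 -0.02029349] 4.9
px [311.  228.7] [80.  82.6] world [457.8 172.2  24. ]
[(0.77, array([454.72715844, 168.8490594 ,   3.00530538]))]
```

View pics/w2.png

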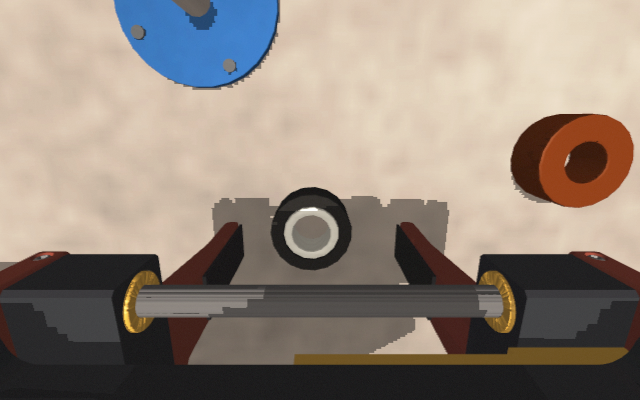

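The roller's hub sits at (311,232), between the jaws; a helper gives the remaining correction.

```bash
cat >> h.py <<'E'
from scipy.spatial.transform import Rotation as Ro
def go(p,rows=0):
    o=ctrl.get_obs(); R=Ro.from_rotvec(o['orientation']); T=Ro.from_matrix(np.diag([1.,-1,-1]))
    print('at',o['ee_pos'].round(1),'turn',(R.inv()*T).as_rotvec().round(4),'shift(after turn)',(T.inv().apply(np.array(p)-o['ee_pos'])).round(1),'w',round(o['width'],1),'F',o['ft_force'].round(1),'t',round(o['t'],1))
E
python3 - <<'E'
from h import *
im=snap('wrist','w3')
print(ray(im,311.5,232,24)); ellc(im,(10,0,150),(40,60,255),24,(275,200,350,262))
go([456.5,171,11])
E
```

```text
[458.26191979 169.69559006  24.        ]
px [310.6 232.3] [50.3 53.3] world [457.6 169.5  24. ]
at [462.  176.9  62. ] turn [-0.0108 -0.013   0.0125] shift(after turn) [-5.5  5.9 51. ] w 87.9 F [ 0.1  0.2 -0. ] t 5.0
```

```bash
python3 -m handwheel '[[[-0.011,-0.013,0.012],[-2,4,10],1],[[0,0,0],[-2.5,3,10],1],[[0,0,0],[0,0,10],1],[[0,0,0],[0,0,10],1],[[0,0,0],[0,0,7],1],[[0,0,0],[0,0,4],1],[[0,0,0],[0,0,0],1],[[0,0,0],[0,0,0],1],[[0,0,0],[0,0,0],1],[[0,0,0],[0,0,0],1]]'; python3 -c "
from h import *
go([457.5,169.8,11])"
```

```text
t: 5.83
ee_pos: [459.7, 170.1, 8.5]
orientation: [3.14, -0.004, 0.002]
ft_force: [0.1, 0.3, -0.2]
width: 87.7
at [459.7 170.1   8.5] turn [ 0.0012 -0.0014 -0.0023] shift(after turn) [-2.2  0.3 -2.5] w 87.7 F [ 0.1  0.3 -0.2] t 5.8
```

```bash
python3 -m handwheel '[[[0,0,0],[-2,0.3,-3],1],[[0,0,0],[0,0,0],0.7],[[0,0,0],[0,0,0],0.4],[[0,0,0],[0,0,0],0],[[0,0,0],[0,0,0],0],[[0,0,0],[0,0,0],0],[[0,0,0],[0,0,0],0],[[0,0,0],[0,0,0],0],[[0,0,0],[0,0,0],0],[[0,0,0],[0,0,0],0]]'; python3 -c "
from h import *
go([486,-9,100])"
```

```text
t: 6.67
ee_pos: [457.8, 170.0, 12.2]
orientation: [3.141, -0.004, 0.004]
ft_force: [-1.2, 0.9, 0.6]
width: 56.2
at [457.8 170.   12.2] turn [ 0.0009 -0.0024 -0.0023] shift(after turn) [ 28.2 179.  -87.8] w 56.2 F [-1.2  0.9  0.6] t 6.7
```

```bash
python3 -m handwheel '[[[0,0,0],[0,0,-20],0],[[0,0,0],[0,0,-25],0],[[0,0,0],[3,22,-25],0],[[0,0,0],[5,32,-20],0],[[0,0,0],[5,32,0],0],[[0,0,0],[5,32,0],0],[[0,0,0],[5,32,0],0],[[0,0,0],[5,29,0],0],[[0,0,0],[0,0,0],0],[[0,0,0],[0,0,0],0]]'; python3 - <<'E'
from h import *
im=snap('wrist','w4')
for n in ('wrist','scene','side'):
    im=snap(n,n[0]+'4')
    for q in ('green_spindle','black_roller'):
        r=ctrl.spot_point(im,q); print(n,q,[(round(a['score'],2),w(im,a['position']).round(1)) for a in r])
    ellc(im,(60,60,40),(85,255,255),8)
go([486,-9,100])
E
```

```text
t: 7.5
ee_pos: [486.5, -16.4, 106.2]
orientation: [3.138, 0.003, 0.005]
ft_force: [0.0, -0.2, -0.7]
width: 56.0
wrist green_spindle [(0.74, array([487. , -11.9,  -2.8]))]
wrist black_roller [(0.74, array([486.7, -17.7,  95.5]))]
px [319.3 188.5] [111.3 114.6] world [487.8  -8.5   8. ]
scene green_spindle [(0.9, array([486. ,  -7.1,  -1.5])), (0.27, array([654.2,  -2.4,  -1.6]))]
scene black_roller [(0.84, array([485.7, -18.4,  97.5]))]
px [305.1 197.8] [31.5 40.4] world [488.8 -13.9   8. ]
side green_spindle [(0.44, array([486.5, -17.9,  97.3]))]
side black_roller [(0.73, array([488.4, -17.9,  96.2]))]
px [308.6 196.8] [22.2 35.8] world [493.9 -15.6   8. ]
at [486.6 -14.6 106.3] turn [ 0.0034 -0.0032  0.0058] shift(after turn) [-0.6 -5.6  6.3] w 56.3 F [-0.2  0.2 -1.7] t 8.0
```

View pics/w4.png

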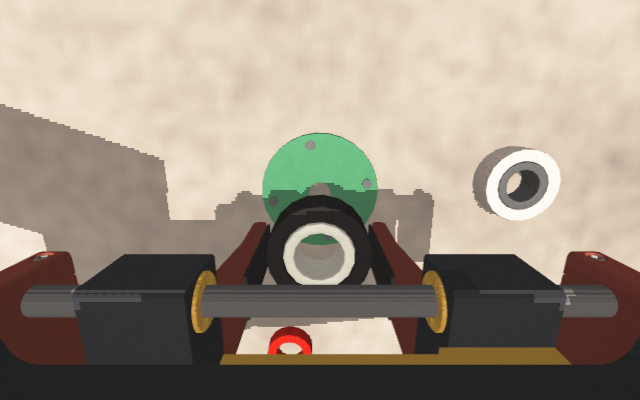

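View pics/s4.png

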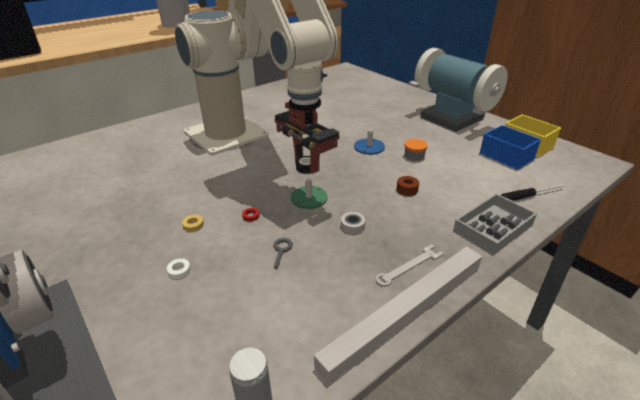

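```bash
python3 - <<'E'
from h import *
im=snap('wrist','w5'); o=ctrl.get_obs()
ellc(im,(60,60,40),(85,255,255),8)
zt=o['ee_pos'][2]+11.8
print('hub',ray(im,319.5,255,zt)); ellc(im,(10,0,150),(40,50,255),zt,(280,215,360,292))
im=ctrl.get_image('scene'); ellc(im,(60,60,40),(85,255,255),8)
go([487,-9,20.2])
E
```

```text
px [319.3 190.1] [111.  114.2] world [487.9  -8.5   8. ]
hub [487.54505524 -14.60776944 118.11314491]
px [318.6 255.4] [65.3 71.1] world [487.1 -14.9 118.1]
px [305.1 197.9] [31.5 40.4] world [488.9 -13.9   8. ]
at [486.7 -14.9 106.3] turn [ 0.0035 -0.0034  0.0053] shift(after turn) [ 0.3 -5.9 86.1] w 56.1 F [-0.7  0.2 -1.5] t 8.1
```

```bash
python3 -m handwheel '[[[0.003,-0.003,0.005],[0.8,-6,0],0],[[0,0,0],[0,0,8],0],[[0,0,0],[0,0,8],0],[[0,0,0],[0,0,8],0],[[0,0,0],[0,0,0],0],[[0,0,0],[0,0,0],0],[[0,0,0],[0,0,0],0],[[0,0,0],[0,0,0],0],[[0,0,0],[0,0,0],0],[[0,0,0],[0,0,0],0]]'; python3 - <<'E'
from h import *
im=snap('wrist','w6'); o=ctrl.get_obs()
print('post tip px',proj(im,[487.5,-8.8,62]))
go([487.5,-8.8,20.2])
E
```

```text
t: 8.93
ee_pos: [487.0, -8.0, 78.8]
orientation: [3.142, -0.0, -0.003]
ft_force: [0.1, -0.1, -1.8]
width: 56.0
post tip px [318.65721878 234.72174559]
at [487.   -8.   78.9] turn [ 0.0001  0.0016 -0.    ] shift(after turn) [ 0.5  0.8 58.7] w 56.1 F [ 0.3  1.1 -2. ] t 9.0
```

View pics/w6.png

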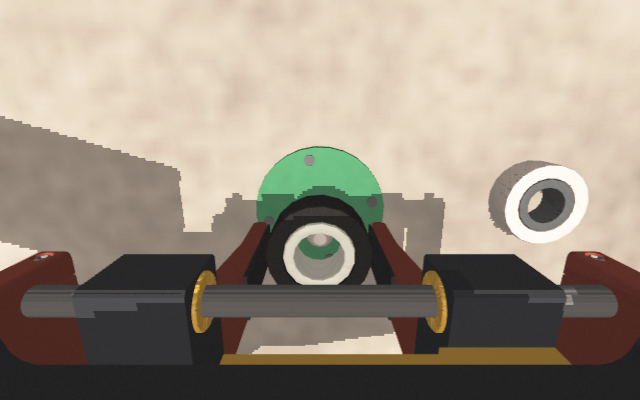

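The post tip shows inside the bore at (320,238). Going down.

```bash
python3 -m handwheel '[[[0,0,0],[0.8,1.6,6],0],[[0,0,0],[0,0,7],0],[[0,0,0],[0,0,8],0],[[0,0,0],[0,0,8],0],[[0,0,0],[0,0,8],0],[[0,0,0],[0,0,8],0],[[0,0,0],[0,0,5],0],[[0,0,0],[0,0,0],0],[[0,0,0],[0,0,0],0],[[0,0,0],[0,0,0],0]]'; python3 - <<'E'
from h import *
im=snap('wrist','w7'); o=ctrl.get_obs()
go([487.5,-8.8,20.2])
E
```

```text
t: 9.82
ee_pos: [487.4, -9.9, 22.4]
orientation: [-3.142, 0.0, 0.005]
ft_force: [-0.1, 0.8, -0.7]
width: 56.2
at [487.4  -9.9  22.6] turn [ 0.      0.0028 -0.0002] shift(after turn) [ 0.1 -1.1  2.4] w 56.0 F [-0.1  0.4 -0.6] t 9.9
```

View pics/w7.png

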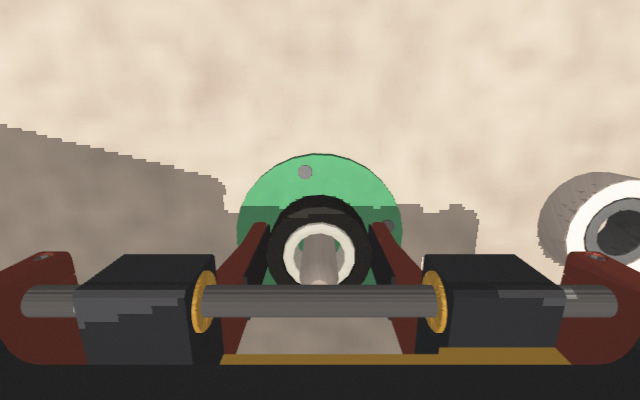

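```bash
python3 -m handwheel '[[[0,0,0],[0,0,2],0],[[0,0,0],[0,0,0],0],[[0,0,0],[0,0,0],0.4],[[0,0,0],[0,0,0],1],[[0,0,0],[0,0,0],1],[[0,0,0],[0,0,0],1],[[0,0,0],[0,0,0],1],[[0,0,0],[0,0,-20],1],[[0,0,0],[0,0,-35],1],[[0,0,0],[0,0,-35],1]]'; python3 - <<'E'
from h import *
im=snap('wrist','w8'); o=ctrl.get_obs()
go([397.5,-303,90])
E
```

```text
t: 10.7
ee_pos: [484.4, -9.7, 108.9]
orientation: [-3.141, 0.0, 0.019]
ft_force: [0.2, 0.6, -0.0]
width: 88.0
at [488.1  -9.8 114.7] turn [-0.      0.0031 -0.0002] shift(after turn) [-90.6 293.2  24.7] w 87.8 F [ 2.  -0.8  3.4] t 10.8
```

View pics/w8.png

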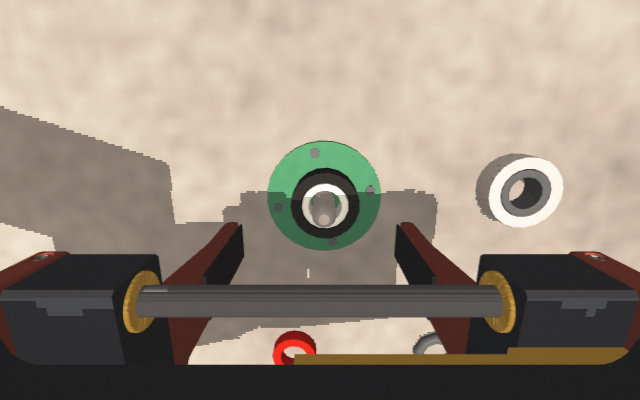

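The black roller lies flat at (325,205) on the green foot. Next the white washer.

```bash
python3 -m handwheel '[[[0,0,0],[2,25,0],1],[[0,0,0],[4,41,0],1],[[0,0,0],[4,41,0],1],[[0,0,0],[4,41,0],1],[[0,0,0],[4,41,0],1],[[0,0,0],[4,41,0],1],[[0,0,0],[4,41,0],1],[[0,0,0],[4,41,0],1],[[0,0,0],[4,41,0],1],[[0,0,0],[4,25,0],1]]'; python3 - <<'E'
from h import *
ctrl.get_image('side');ctrl.get_image('side');ctrl.get_image('side')
im=snap('wrist','w9')
for q in ('white_washer','brass_spacer'):
    r=ctrl.spot_point(im,q); print(q,[(round(a['score'],2),w(im,a['position']).round(1)) for a in r])
go([526,-397,11])
E
```

```text
t: 11.58
ee_pos: [531.1, -393.5, 121.5]
orientation: [3.138, 0.015, 0.018]
ft_force: [-0.7, -0.0, 0.6]
width: 87.9
white_washer [(0.96, array([ 5.301e+02, -3.925e+02, -1.000e-01]))]
brass_spacer [(0.69, array([ 4.012e+02, -3.019e+02,  4.000e-01]))]
at [ 530.7 -388.   120.9] turn [ 0.0007 -0.009   0.0123] shift(after turn) [ -4.7   9.  109.9] w 87.9 F [ 0.1 -0.4 -1.2] t 11.9
```

View pics/w9.png

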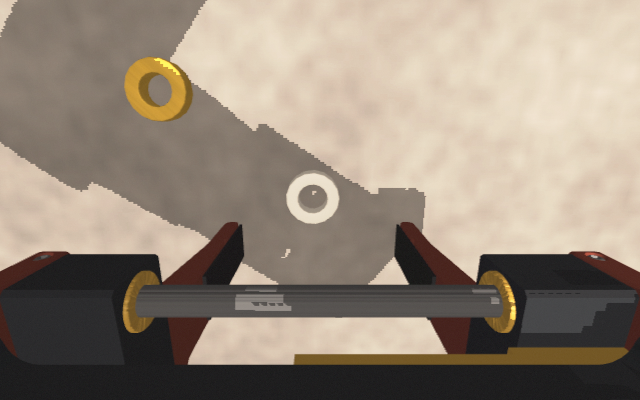

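Washer at (313,197), brass spacer at (158,89).

```bash
python3 - <<'E'
from h import *
im=snap('wrist','w10')
ellc(im,(10,0,175),(40,60,255),16,(275,160,350,232))
print(ray(im,313,197.5,16))
ellc(im,(18,120,60),(28,255,255),16,(100,40,210,140)); print('brass',ray(im,160,89.5,16))
go([526,-397,11])
E
```

```text
px [312.6 201.8] [50.4 52.5] world [ 526.8 -394.2   16. ]
[ 527.1488099  -390.22287494   16.        ]
px [159.3  92.9] [60.8 71.1] world [ 402.1 -303.7   16. ]
brass [ 402.9682529  -301.03152171   16.        ]
at [ 530.9 -387.8  121.1] turn [ 0.0009 -0.0092  0.0128] shift(after turn) [ -4.9   9.2 110.1] w 88.1 F [ 0.3  0.  -0.3] t 11.9
```

```bash
python3 -m handwheel '[[[0,-0.009,0.012],[-3,4,10],1],[[0,0,0],[-1,2,10],1],[[0,0,0],[0,0,10],1],[[0,0,0],[0,0,10],1],[[0,0,0],[0,0,10],1],[[0,0,0],[0,0,8],1],[[0,0,0],[0,0,0],1],[[0,0,0],[0,0,0],1],[[0,0,0],[0,0,0],1],[[0,0,0],[0,0,0],1]]'; python3 - <<'E'
from h import *
im=snap('wrist','w11')
ellc(im,(10,0,175),(40,60,255),16,(245,160,395,282))
go([526.8,-394,11])
E
```

```text
t: 12.77
ee_pos: [526.2, -388.6, 54.8]
orientation: [-3.139, -0.008, 0.007]
ft_force: [-0.1, 0.1, 1.2]
width: 87.9
px [319.1 228.4] [64.7 68.8] world [ 526.9 -393.9   16. ]
at [ 526.2 -388.6   55. ] turn [-0.0022  0.0045  0.0054] shift(after turn) [ 0.6  5.4 44. ] w 87.8 F [-0.1 -0.   0.4] t 12.8
```

View pics/w11.png

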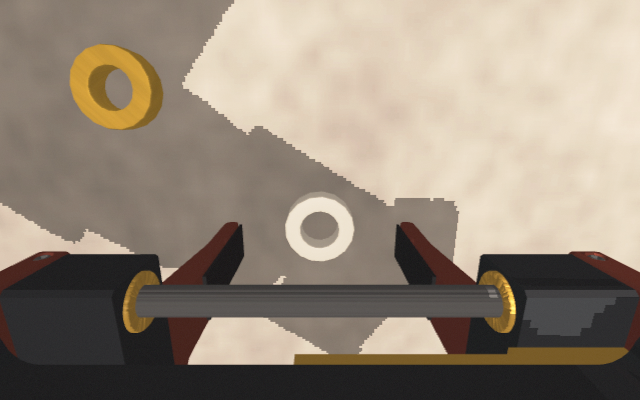

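```bash
python3 -m handwheel '[[[-0.002,0.004,0.005],[0.5,5,10],1],[[0,0,0],[0,0,10],1],[[0,0,0],[0,0,9],1],[[0,0,0],[0,0,7],1],[[0,0,0],[0,0,3],1],[[0,0,0],[0,0,0],0.8],[[0,0,0],[0,0,0],0.8],[[0,0,0],[0,0,0],0.8],[[0,0,0],[0,0,0],0.8],[[0,0,0],[0,0,0],0.8]]'; python3 - <<'E'
from h import *
go([526.8,-394,11])
E
```

```text
t: 13.65
ee_pos: [527.3, -394.9, 12.5]
orientation: [3.14, -0.001, 0.002]
ft_force: [0.2, 0.8, 0.8]
width: 70.1
at [ 527.3 -394.9   12.5] turn [ 0.0011 -0.0014 -0.0005] shift(after turn) [-0.5 -0.9  1.5] w 70.1 F [0.2 0.8 0.8] t 13.7
```

```bash
python3 -m handwheel '[[[0,0,0],[-0.4,-0.8,1],0.6],[[0,0,0],[0,0,0],0],[[0,0,0],[0,0,0],0],[[0,0,0],[0,0,0],0],[[0,0,0],[0,0,0],0],[[0,0,0],[0,0,0],0],[[0,0,0],[0,0,0],0],[[0,0,0],[0,0,0],0],[[0,0,0],[0,0,0],0],[[0,0,0],[0,0,0],0]]'; python3 - <<'E'
from h import *
go([487.4,-9.5,110])
E
```

```text
t: 14.48
ee_pos: [527.5, -394.3, 12.8]
orientation: [3.139, -0.001, 0.005]
ft_force: [-0.4, -0.3, -0.4]
width: 47.5
at [ 527.5 -394.3   12.8] turn [ 0.0024 -0.003  -0.0004] shift(after turn) [ -40.1 -384.8  -97.2] w 47.5 F [-0.4 -0.3 -0.4] t 14.5
```

```bash
python3 -m handwheel '[[[0,0,0],[0,0,-30],0],[[0,0,0],[-3,-15,-35],0],[[0,0,0],[-4,-35,-25],0],[[0,0,0],[-4,-41,0],0],[[0,0,0],[-4,-41,0],0],[[0,0,0],[-4,-41,0],0],[[0,0,0],[-4,-41,0],0],[[0,0,0],[-4,-41,0],0],[[0,0,0],[-4,-41,0],0],[[0,0,0],[-4,-41,0],0]]'; python3 - <<'E'
from h import *
go([487.4,-9.5,75])
E
```

```text
t: 15.32
ee_pos: [494.6, -56.9, 106.4]
orientation: [3.136, -0.02, 0.02]
ft_force: [0.5, -0.1, 0.4]
width: 47.0
at [494.6 -56.9 106.4] turn [ 0.0059 -0.0125 -0.013 ] shift(after turn) [ -7.2 -47.4  31.4] w 47.0 F [ 0.5 -0.1  0.4] t 15.3
```

```bash
python3 -m handwheel '[[[0.005,-0.012,-0.013],[-3,-20,8],0],[[0,0,0],[-2,-14,7],0],[[0,0,0],[-1,-5,5],0],[[0,0,0],[0,0,0],0],[[0,0,0],[0,0,0],0],[[0,0,0],[0,0,0],0],[[0,0,0],[0,0,0],0],[[0,0,0],[0,0,0],0],[[0,0,0],[0,0,0],0],[[0,0,0],[0,0,0],0]]'; python3 - <<'E'
from h import *
im=snap('wrist','w12'); print(proj(im,[487.4,-9.8,62]))
go([487.4,-9.8,44.8])
E
```

```text
t: 16.15
ee_pos: [488.8, -13.2, 87.4]
orientation: [3.141, 0.007, 0.005]
ft_force: [0.0, -1.2, -0.7]
width: 47.4
[315.46477186 223.1126772 ]
at [488.8 -13.2  87.4] turn [ 0.0008 -0.0029  0.0044] shift(after turn) [-1.4 -3.4 42.6] w 47.6 F [-0.4  0.2 -0.6] t 16.2
```

View pics/w12.png

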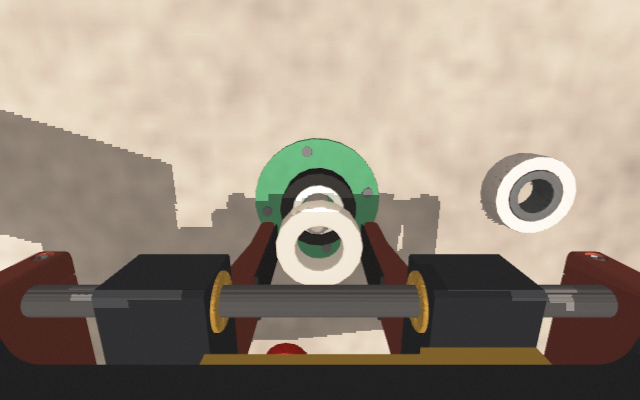

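```bash
python3 -m handwheel '[[[0,-0.003,0.004],[-1.4,-3.3,0],0],[[0,0,0],[0,0,0],0],[[0,0,0],[0,0,6],0],[[0,0,0],[0,0,6],0],[[0,0,0],[0,0,2],0],[[0,0,0],[0,0,0],0],[[0,0,0],[0,0,0],0],[[0,0,0],[0,0,0],0],[[0,0,0],[0,0,0],0],[[0,0,0],[0,0,0],0]]'; python3 - <<'E'
from h import *
im=snap('wrist','w13'); print(proj(im,[487.4,-9.8,62]))
go([487.4,-9.8,44.8])
E
```

```text
t: 17.03
ee_pos: [487.0, -9.9, 71.5]
orientation: [3.141, -0.001, -0.002]
ft_force: [0.6, 0.8, -0.6]
width: 47.8
[318.4429834  238.29213847]
at [487.   -9.8  71.5] turn [ 0.0008  0.0011 -0.0003] shift(after turn) [ 0.4 -0.  26.7] w 47.6 F [ 1.2  0.8 -0.6] t 17.1
```

View pics/w13.png

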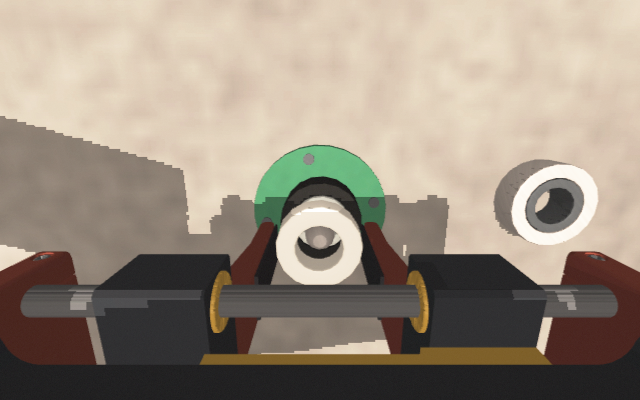

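Post tip is central in the bore (320,240). Lowering and releasing.

```bash
python3 -m handwheel '[[[0,0,0],[0.4,0,6],0],[[0,0,0],[0,0,6],0],[[0,0,0],[0,0,5],0],[[0,0,0],[0,0,5],0],[[0,0,0],[0,0,2],0],[[0,0,0],[0,0,0],0],[[0,0,0],[0,0,0],0],[[0,0,0],[0,0,0],0],[[0,0,0],[0,0,0],0],[[0,0,0],[0,0,0],0]]'; python3 - <<'E'
from h import *
go([487.4,-9.8,44.8])
E
```

```text
t: 17.92
ee_pos: [487.5, -9.9, 44.8]
orientation: [3.141, -0.001, -0.002]
ft_force: [-0.4, -0.2, -0.3]
width: 47.3
at [487.5  -9.9  44.8] turn [ 0.0008  0.0011 -0.0004] shift(after turn) [-0.1 -0.1 -0. ] w 47.3 F [-0.4 -0.2 -0.3] t 17.9
```

```bash
python3 -m handwheel '[[[0,0,0],[0,0,0],0.5],[[0,0,0],[0,0,0],1],[[0,0,0],[0,0,0],1],[[0,0,0],[0,0,0],1],[[0,0,0],[0,0,0],1],[[0,0,0],[0,0,-15],1],[[0,0,0],[0,0,-20],1],[[0,0,0],[0,0,-20],1],[[0,0,0],[0,0,0],1],[[0,0,0],[0,0,0],1]]'; python3 - <<'E'
from h import *
im=snap('wrist','w14'); 
go([402,-302,70])
E
```

```text
t: 18.75
ee_pos: [487.1, -9.8, 101.5]
orientation: [3.141, -0.001, -0.004]
ft_force: [0.1, -0.7, -1.0]
width: 87.8
at [487.3  -9.9 101.4] turn [ 0.0007  0.0021 -0.0005] shift(after turn) [-85.3 292.1  31.4] w 88.0 F [ 0.3 -0.2  0.6] t 18.8
```

View pics/w14.png

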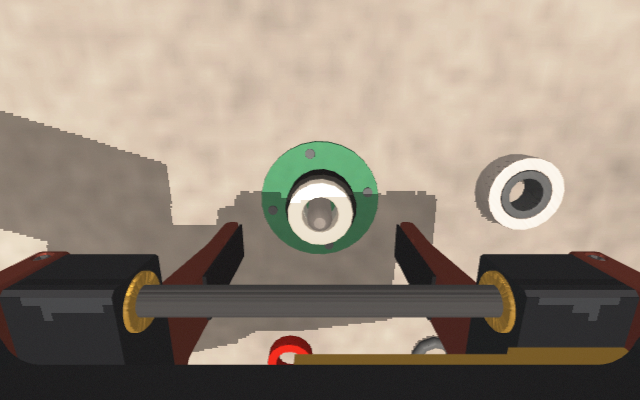

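Green set is stacked (washer at (320,212), post through). To the brass spacer.

```bash
python3 -m handwheel '[[[0,0,0],[-5,20,0],1],[[0,0,0],[-11,38,0],1],[[0,0,0],[-11,38,0],1],[[0,0,0],[-11,38,0],1],[[0,0,0],[-11,38,0],1],[[0,0,0],[-11,38,0],1],[[0,0,0],[-11,38,8],1],[[0,0,0],[-9,25,10],1],[[0,0,0],[-4,12,10],1],[[0,0,0],[0,0,0],1]]'; python3 - <<'E'
from h import *
ctrl.get_image('side');ctrl.get_image('side')
im=snap('wrist','w15'); 
ellc(im,(18,120,40),(28,255,255),16,(200,120,450,282))
go([402,-302,12])
E
```

```text
t: 19.63
ee_pos: [398.7, -305.2, 64.1]
orientation: [-3.14, -0.009, 0.009]
ft_force: [-0.1, 1.7, -0.8]
width: 88.0
px [318.3 213.6] [68.8 69.4] world [ 399.5 -301.5   16. ]
at [ 400.1 -302.8   65.8] turn [-0.0016  0.005   0.0085] shift(after turn) [ 1.9 -0.8 53.8] w 87.7 F [-0.1 -0.4  0.4] t 19.8
```

View pics/w15.png

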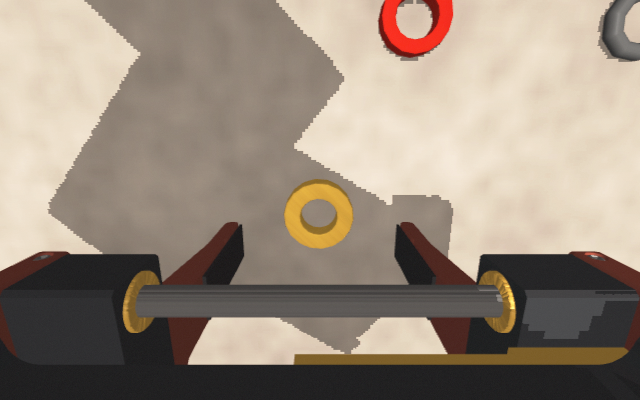

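```bash
python3 -m handwheel '[[[-0.002,0.005,0.008],[-0.4,-0.2,12],1],[[0,0,0],[0,0,12],1],[[0,0,0],[0,0,11],1],[[0,0,0],[0,0,9],1],[[0,0,0],[0,0,5],1],[[0,0,0],[0,0,0],0.8],[[0,0,0],[0,0,0],0.8],[[0,0,0],[0,0,0],0.8],[[0,0,0],[0,0,0],0.8],[[0,0,0],[0,0,0],0.8]]'; python3 - <<'E'
from h import *
im=snap('wrist','w16'); 
ellc(im,(18,120,40),(28,255,255),16,(200,120,450,282))
go([399.7,-302.5,12])
E
```

```text
t: 20.62
ee_pos: [403.2, -297.1, 14.8]
orientation: [3.141, 0.016, 0.001]
ft_force: [-0.3, 0.1, -1.6]
width: 70.2
px [311.1 252. ] [87.9 90. ] world [ 399.6 -300.7   16. ]
at [ 403.2 -297.2   14.9] turn [ 0.0007 -0.0011  0.01  ] shift(after turn) [-3.5  5.3  2.9] w 70.4 F [-0.   0.1  0.4] t 20.7
```

View pics/w16.png

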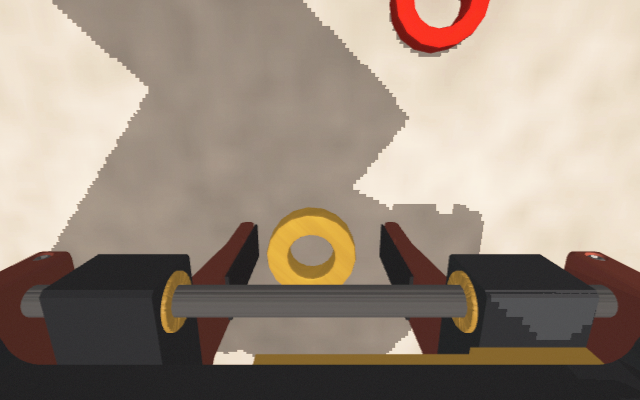

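```bash
python3 -m handwheel '[[[0,0,0.01],[-3.3,4.5,2.5],0.8],[[0,0,0],[0,0,0],0.8],[[0,0,0],[0,0,0],0.8],[[0,0,0],[0,0,0],0],[[0,0,0],[0,0,0],0],[[0,0,0],[0,0,0],0],[[0,0,0],[0,0,0],0],[[0,0,0],[0,0,0],0],[[0,0,0],[0,0,0],0],[[0,0,0],[0,0,0],0]]'; python3 - <<'E'
from h import *
im=snap('wrist','w17')
go([386,314,110])
E
```

```text
t: 21.5
ee_pos: [399.8, -303.2, 13.1]
orientation: [3.14, -0.003, 0.004]
ft_force: [-0.0, -0.6, 0.4]
width: 48.8
at [ 399.8 -303.2   13.1] turn [ 0.002  -0.0025 -0.0021] shift(after turn) [ -13.8 -617.2  -96.9] w 49.2 F [-0.6  0.1 -0.2] t 21.6
```

View pics/w17.png

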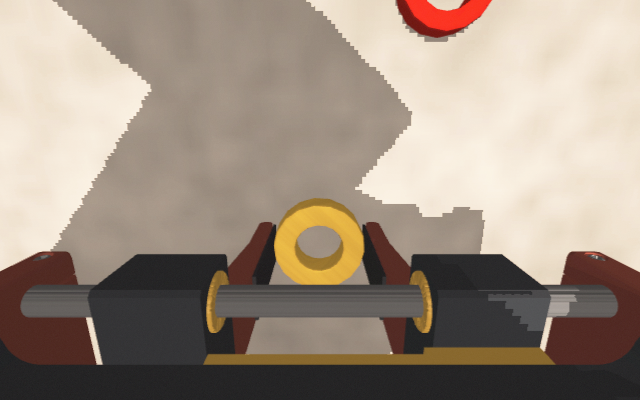

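```bash
python3 -m handwheel '[[[0,0,0],[0,0,-30],0],[[0,0,0],[3,-15,-35],0],[[0,0,0],[4,-35,-35],0],[[0,0,0],[4,-41,0],0],[[0,0,0],[4,-41,0],0],[[0,0,0],[4,-41,0],0],[[0,0,0],[4,-41,0],0],[[0,0,0],[3,-41,0],0],[[0,0,0],[2,-41,0],0],[[0,0,0],[0,-41,0],0]]'; python3 - <<'E'
from h import *
go([386,314,100])
E
```

```text
t: 22.38
ee_pos: [431.1, 31.4, 111.8]
orientation: [3.14, -0.025, 0.012]
ft_force: [1.6, -0.4, -1.7]
width: 49.5
at [431.1  31.4 111.8] turn [ 0.0011 -0.0079 -0.0159] shift(after turn) [ -45.1 -282.6   11.8] w 49.5 F [ 1.6 -0.4 -1.7] t 22.4
```

```bash
python3 -m handwheel '[[[0,-0.008,-0.016],[-4,-41,0],0],[[0,0,0],[-6,-41,0],0],[[0,0,0],[-6,-41,0],0],[[0,0,0],[-6,-41,0],0],[[0,0,0],[-6,-41,0],0],[[0,0,0],[-6,-35,0],0],[[0,0,0],[-6,-20,0],0],[[0,0,0],[-3,-10,0],0],[[0,0,0],[0,0,0],0],[[0,0,0],[0,0,0],0]]'; python3 - <<'E'
from h import *
ctrl.get_image('side');ctrl.get_image('side')
im=snap('wrist','w18')
ellc(im,(105,150,60),(120,255,255),8)
go([386,314,100])
E
```

```text
t: 23.22
ee_pos: [383.2, 314.0, 110.8]
orientation: [-3.141, -0.019, -0.002]
ft_force: [-1.2, 0.4, -2.3]
width: 49.2
px [321.1 192.3] [108.  111.1] world [386.2 316.3   8. ]
at [383.7 312.7 110.9] turn [-0.0007 -0.001   0.0092] shift(after turn) [ 2.3 -1.3 10.9] w 49.4 F [-0.3 -0.2 -1.8] t 23.4
```

View pics/w18.png

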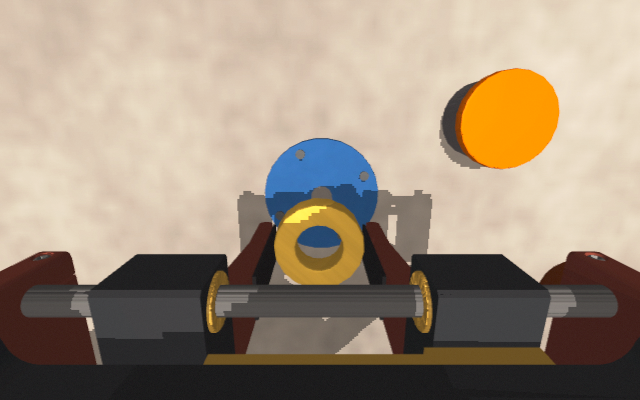

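```bash
python3 -m handwheel '[[[0,0,0.009],[2.2,-2.2,6],0],[[0,0,0],[0,0,8],0],[[0,0,0],[0,0,8],0],[[0,0,0],[0,0,3],0],[[0,0,0],[0,0,0],0],[[0,0,0],[0,0,0],0],[[0,0,0],[0,0,0],0],[[0,0,0],[0,0,0],0],[[0,0,0],[0,0,0],0],[[0,0,0],[0,0,0],0]]'; python3 - <<'E'
from h import *
im=snap('wrist','w19'); print(proj(im,[386,315,62]))
ellc(im,(105,150,60),(120,255,255),8)
go([386,315,21.1])
E
```

```text
t: 24.2
ee_pos: [387.3, 310.8, 82.5]
orientation: [3.141, -0.012, -0.001]
ft_force: [0.4, -0.1, -1.8]
width: 49.2
[315.6097418  224.72883445]
px [316.9 194.3] [111.4 124.5] world [386.4 319.7   8. ]
at [387.3 310.8  82.6] turn [ 0.0009  0.0007 -0.0075] shift(after turn) [-1.3 -4.2 61.5] w 48.7 F [-0.9  0.6 -1. ] t 24.2
```

View pics/w19.png

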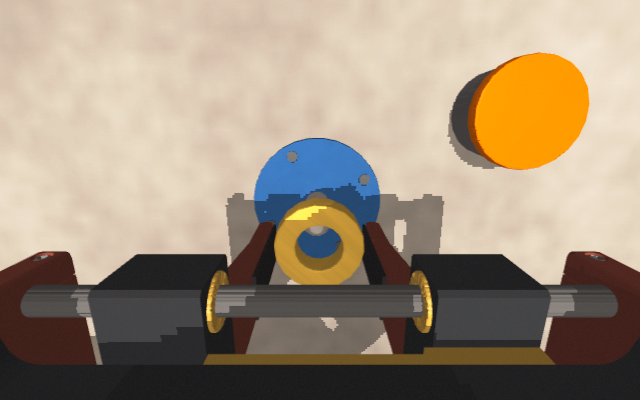

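```bash
python3 - <<'E'
from h import *
a=cv2.imread('pics/w19.png')[190:290,260:380]; cv2.imwrite('pics/z19.png',cv2.resize(a,None,fx=5,fy=5,interpolation=0))
im=ctrl.get_image('wrist')
for y in (312,313,314,315): print(y,proj(im,[386,y,62]),proj(im,[386,y,54]))
E
```

```text
312 [315.60197108 229.33625652] [315.74153436 224.69548937]
313 [315.58687166 227.81867317] [315.72722283 223.23197847]
314 [315.57172987 226.29683135] [315.71287274 221.76452429]
315 [315.55654553 224.77071313] [315.69848394 220.29311087]
```

View pics/z19.png

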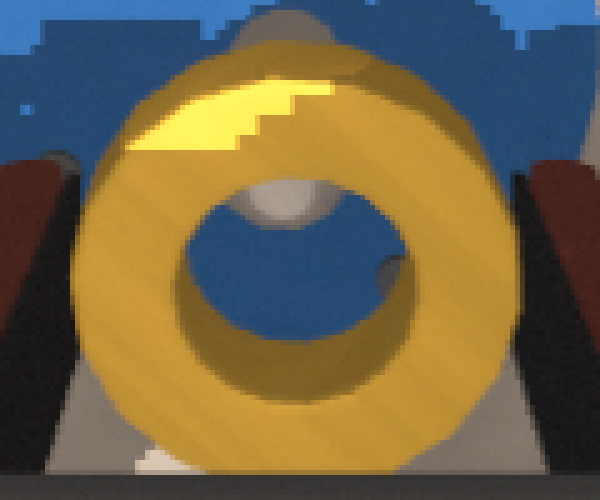

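```bash
python3 - <<'E'
from h import *
im=ctrl.get_image('wrist')
print(ray(im,319.3,248.3,85.5), ray(im,316.6,229,62)); go([386,315,21])
E
```

```text
[388.24528414 310.33141311  85.5       ] [386.60473437 312.21786723  62.        ]
at [387.3 310.8  82.5] turn [ 0.001   0.0008 -0.0075] shift(after turn) [-1.3 -4.2 61.5] w 49.2 F [-0.4  0.6 -2.9] t 24.4
```

```bash
python3 -m handwheel '[[[0,0,-0.007],[-1.5,-2.3,0],0],[[0,0,0],[0,0,0],0],[[0,0,0],[0,0,6],0],[[0,0,0],[0,0,5],0],[[0,0,0],[0,0,0],0],[[0,0,0],[0,0,0],0],[[0,0,0],[0,0,0],0],[[0,0,0],[0,0,0],0],[[0,0,0],[0,0,0],0],[[0,0,0],[0,0,0],0]]'; python3 - <<'E'
from h import *
im=snap('wrist','w20'); go([386,313,21.1])
a=cv2.imread('pics/w20.png')[190:290,260:380]; cv2.imwrite('pics/z20.png',cv2.resize(a,None,fx=5,fy=5,interpolation=0))
for y in (312,313,314,315): print(y,proj(im,[386,y,62]))
E
```

```text
t: 25.18
ee_pos: [385.5, 313.5, 70.2]
orientation: [3.141, 0.001, -0.001]
ft_force: [0.5, -0.2, -1.7]
width: 49.5
at [385.6 313.5  70.3] turn [0.001  0.0007 0.0007] shift(after turn) [ 0.4  0.5 49.2] w 49.1 F [-0.1  0.5 -1.3] t 25.2
312 [318.56116191 241.5443878 ]
313 [318.56359886 239.94779112]
314 [318.56604309 238.34642388]
315 [318.56849464 236.74026467]
```

View pics/z20.png

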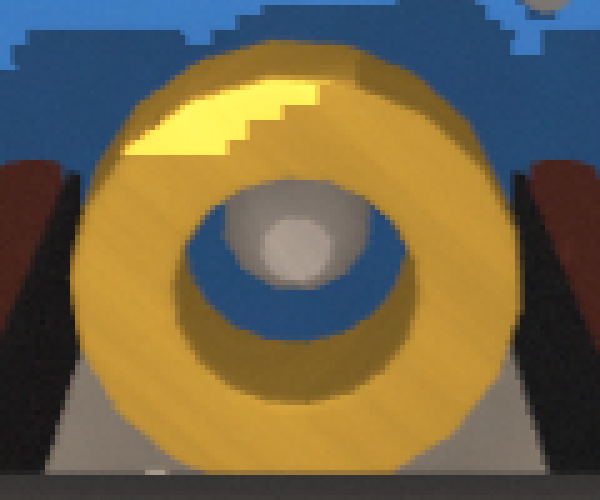

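```bash
python3 -m handwheel '[[[0,0,0],[0.5,0.3,6],0],[[0,0,0],[0,0,8],0],[[0,0,0],[0,0,8],0],[[0,0,0],[0,0,8],0],[[0,0,0],[0,0,8],0],[[0,0,0],[0,0,4],0],[[0,0,0],[0,0,2],0],[[0,0,0],[0,0,0],0],[[0,0,0],[0,0,0],0],[[0,0,0],[0,0,0],0]]'; python3 - <<'E'
from h import *
go([386.4,313.2,21.1])
E
```

```text
t: 26.07
ee_pos: [386.1, 313.1, 21.1]
orientation: [3.14, 0.001, -0.002]
ft_force: [0.9, 0.6, -0.9]
width: 49.3
at [386.1 313.1  21.1] turn [0.0015 0.0013 0.0006] shift(after turn) [ 0.3 -0.1  0. ] w 49.3 F [ 0.9  0.6 -0.9] t 26.1
```

```bash
python3 -m handwheel '[[[0,0,0],[0,0,0.3],0],[[0,0,0],[0,0,0],0.5],[[0,0,0],[0,0,0],1],[[0,0,0],[0,0,0],1],[[0,0,0],[0,0,0],1],[[0,0,0],[0,0,0],1],[[0,0,0],[0,0,-20],1],[[0,0,0],[0,0,-30],1],[[0,0,0],[0,0,-25],1],[[0,0,0],[0,0,0],1]]'; python3 - <<'E'
from h import *
im=snap('wrist','w21'); go([653,0,70])
E
```

```text
t: 26.9
ee_pos: [386.1, 313.1, 97.7]
orientation: [3.139, 0.001, -0.005]
ft_force: [0.7, -0.0, 1.2]
width: 87.6
at [385.5 312.6  96.2] turn [0.0035 0.004  0.0005] shift(after turn) [267.5 312.6  26.2] w 87.8 F [-0.7  0.4 -0.1] t 26.9
```

View pics/w21.png

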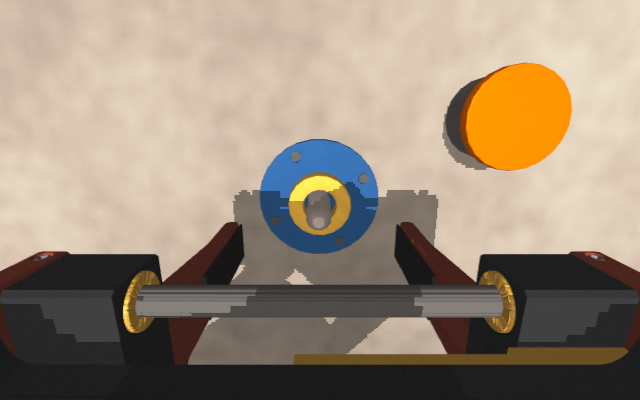

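Brass spacer flat on blue foot (320,204). To the steel roller.

```bash
python3 -m handwheel '[[[0.003,0.004,0],[13,15,0],1],[[0,0,0],[26,31,0],1],[[0,0,0],[26,31,0],1],[[0,0,0],[26,31,0],1],[[0,0,0],[26,31,0],1],[[0,0,0],[26,31,0],1],[[0,0,0],[26,31,0],1],[[0,0,0],[26,31,0],1],[[0,0,0],[26,31,0],1],[[0,0,0],[26,31,0],1]]'; python3 - <<'E'
from h import *
go([653,0,65])
E
```

```text
t: 27.78
ee_pos: [633.9, 12.7, 85.1]
orientation: [3.141, 0.02, -0.017]
ft_force: [0.5, 0.4, 0.6]
width: 87.8
at [633.9  12.7  85.1] turn [0.0006 0.0107 0.0127] shift(after turn) [19.1 12.7 20.1] w 87.8 F [0.5 0.4 0.6] t 27.8
```

```bash
python3 -m handwheel '[[[0,0.011,0.012],[7,3,7],1],[[0,0,0],[6,3,7],1],[[0,0,0],[1,0,2],1],[[0,0,0],[0,0,0],1],[[0,0,0],[0,0,0],1],[[0,0,0],[0,0,0],1],[[0,0,0],[0,0,0],1],[[0,0,0],[0,0,0],1],[[0,0,0],[0,0,0],1],[[0,0,0],[0,0,0],1]]'; python3 - <<'E'
from h import *
im=snap('wrist','w22')
r=ctrl.spot_point(im,'steel_roller'); print([(round(a['score'],2),w(im,a['position']).round(1)) for a in r])
ellc(im,(0,0,190),(180,40,255),24,(230,130,420,282))
go([653,0,11])
E
```

```text
t: 28.62
ee_pos: [646.6, 5.7, 62.2]
orientation: [3.141, -0.0, -0.009]
ft_force: [0.5, 0.3, 0.4]
width: 87.8
[(0.97, array([652.5,  -2.4,   1.5]))]
px [321.8 198.7] [16.3 57.9] world [649.   21.6  24. ]
at [646.8   5.5  62.1] turn [ 0.0008  0.0055 -0.0004] shift(after turn) [ 6.2  5.5 51.1] w 87.8 F [-0.1 -0.2 -0.5] t 28.7
```

View pics/w22.png

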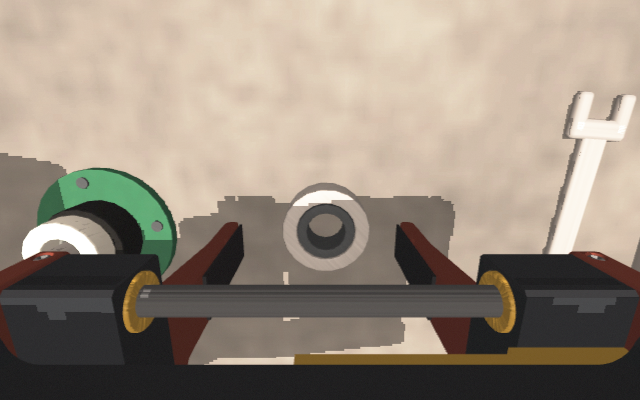

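```bash
python3 - <<'E'
from h import *
im=ctrl.get_image('wrist')
print(ray(im,326.5,229,24))
hsv=cv2.cvtColor(im['pixels'],cv2.COLOR_RGB2HSV)
ellc(im,(0,0,0),(180,255,85),24,(295,195,358,262))
go([653,0,11])
E
```

```text
[ 6.52431943e+02 -7.69872817e-02  2.40000000e+01]
px [325.4 229.9] [53.6 57. ] world [651.7  -0.7  24. ]
at [646.8   5.3  62.1] turn [ 0.0009  0.0055 -0.0005] shift(after turn) [ 6.2  5.3 51.1] w 87.9 F [ 0.2 -0.6  1.1] t 28.8
```

```bash
python3 -m handwheel '[[[0,0.005,0],[3,3,8],1],[[0,0,0],[2,2,10],1],[[0,0,0],[0,0.5,10],1],[[0,0,0],[0,0,9],1],[[0,0,0],[0,0,6],1],[[0,0,0],[0,0,3],1],[[0,0,0],[0,0,0],1],[[0,0,0],[0,0,0],1],[[0,0,0],[0,0,0],1],[[0,0,0],[0,0,0],1]]'; python3 - <<'E'
from h import *
im=snap('wrist','w23')
ellc(im,(0,0,0),(180,255,85),24,(285,195,368,282))
go([652.2,-.5,11.5])
E
```

```text
t: 29.6
ee_pos: [651.3, -1.5, 9.1]
orientation: [3.141, -0.002, -0.004]
ft_force: [-0.3, -0.4, 0.6]
width: 87.8
px [318.2 255.7] [70.6 76.9] world [ 6.517e+02 -4.000e-01  2.400e+01]
at [651.4  -1.5   9.2] turn [ 0.0009  0.0026 -0.0015] shift(after turn) [ 0.8 -1.  -2.3] w 87.6 F [-1.1  0.3 -0.1] t 29.6
```

View pics/w23.png

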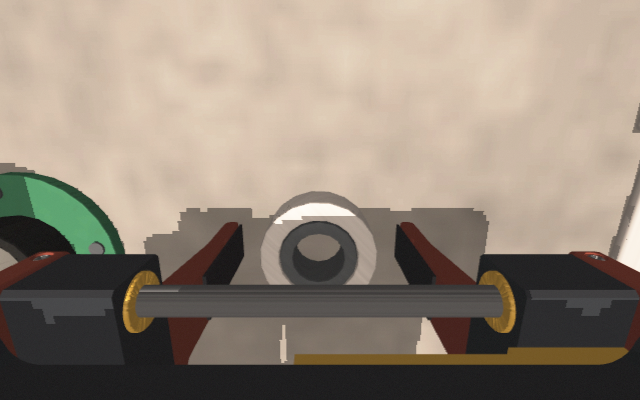

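```bash
python3 -m handwheel '[[[0,0.002,0],[0.5,-1,-3],1],[[0,0,0],[0,0,0],0.8],[[0,0,0],[0,0,0],0],[[0,0,0],[0,0,0],0],[[0,0,0],[0,0,0],0],[[0,0,0],[0,0,0],0],[[0,0,0],[0,0,0],0],[[0,0,0],[0,0,0],0],[[0,0,0],[0,0,0],0],[[0,0,0],[0,0,0],0]]'; python3 - <<'E'
from h import *
im=snap('wrist','w24')
go([386.4,313.2,110])
E
```

```text
t: 30.48
ee_pos: [652.9, -0.2, 14.4]
orientation: [3.141, -0.002, 0.004]
ft_force: [-0.5, -0.6, -0.0]
width: 59.9
at [ 6.529e+02 -2.000e-01  1.440e+01] turn [ 0.0008 -0.0022 -0.0014] shift(after turn) [-266.5 -313.4  -95.6] w 59.4 F [-1.1 -0.4 -0.1] t 30.5
```

```bash
python3 -m handwheel '[[[0,0,0],[0,0,-25],0],[[0,0,0],[0,0,-32],0],[[0,0,0],[-13,-15,-32],0],[[0,0,0],[-26,-31,0],0],[[0,0,0],[-26,-31,0],0],[[0,0,0],[-26,-31,0],0],[[0,0,0],[-26,-31,0],0],[[0,0,0],[-26,-31,0],0],[[0,0,0],[-26,-31,0],0],[[0,0,0],[-20,-25,0],0]]'; python3 - <<'E'
from h import *
im=snap('wrist','w25')
go([386.4,313.2,90])
E
```

```text
t: 31.37
ee_pos: [459.7, 227.9, 103.0]
orientation: [3.14, -0.021, 0.002]
ft_force: [0.4, 0.7, -3.0]
width: 59.4
at [456.3 230.8 102.6] turn [ 0.0007  0.0017 -0.0116] shift(after turn) [-69.9 -82.4  12.6] w 59.5 F [-4.3  2.8 -4.9] t 31.4
```

View pics/w25.png

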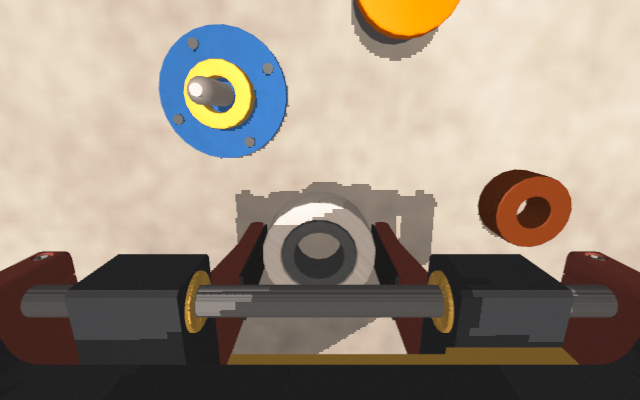

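```bash
python3 -m handwheel '[[[0,0,-0.01],[-19,-22,0],0],[[0,0,0],[-19,-22,0],0],[[0,0,0],[-14,-17,0],0],[[0,0,0],[-9,-11,2],0],[[0,0,0],[-3,-4,2],0],[[0,0,0],[0,0,3],0],[[0,0,0],[0,0,0],0],[[0,0,0],[0,0,0],0],[[0,0,0],[0,0,0],0],[[0,0,0],[0,0,0],0]]'; python3 - <<'E'
from h import *
im=snap('wrist','w26')
go([386.4,313.2,38.4]); print(proj(im,[386.4,313.2,62]))
E
```

```text
t: 32.25
ee_pos: [387.4, 309.5, 93.2]
orientation: [3.138, 0.005, -0.007]
ft_force: [-0.8, -0.3, -4.4]
width: 59.2
at [387.4 309.5  93.3] turn [0.0035 0.0042 0.0032] shift(after turn) [-1.  -3.7 54.9] w 59.6 F [-0.3  0.9 -3.7] t 32.3
[316.55155006 219.46481975]
```

View pics/w26.png

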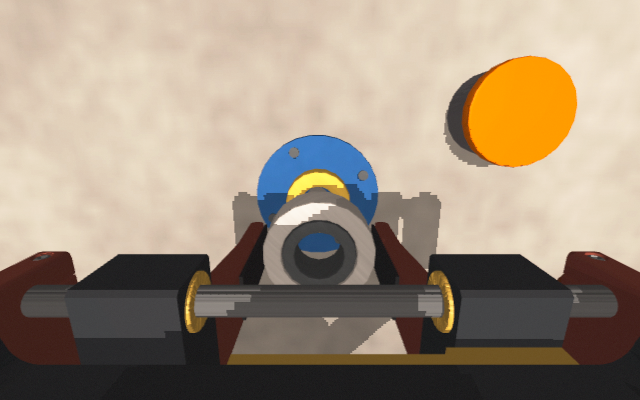

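```bash
python3 -m handwheel '[[[0.003,0.004,0.003],[-1,-3.6,0],0],[[0,0,0],[0,0,0],0],[[0,0,0],[0,0,5],0],[[0,0,0],[0,0,6],0],[[0,0,0],[0,0,5],0],[[0,0,0],[0,0,0],0],[[0,0,0],[0,0,0],0],[[0,0,0],[0,0,0],0],[[0,0,0],[0,0,0],0],[[0,0,0],[0,0,0],0]]'; python3 - <<'E'
from h import *
im=snap('wrist','w27')
a=cv2.imread('pics/w27.png')[190:290,260:380]; cv2.imwrite('pics/z27.png',cv2.resize(a,None,fx=5,fy=5,interpolation=0))
go([386.4,313.2,38.4]); print(proj(im,[386.4,313.2,62]))
z=ctrl.get_obs()['ee_pos'][2]+9.6
ellc(im,(0,0,0),(180,255,95),z,(275,205,362,284))
E
```

```text
t: 33.13
ee_pos: [387.3, 312.3, 75.2]
orientation: [3.141, -0.004, 0.0]
ft_force: [1.1, -0.7, -3.6]
width: 58.9
at [387.3 312.4  75.3] turn [ 0.0003 -0.0002 -0.0024] shift(after turn) [-0.9 -0.8 36.9] w 59.3 F [-0.6  1.1 -3.5] t 33.2
[316.25134066 234.50243352]
px [318.8 254. ] [68.6 75. ] world [387.9 311.8  84.9]
```

View pics/z27.png

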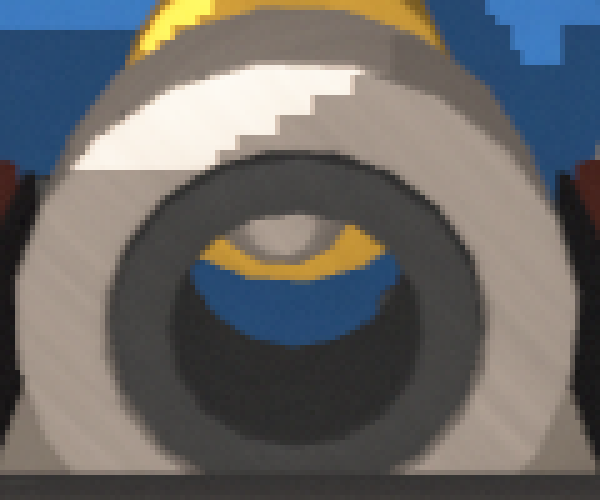

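```bash
python3 -m handwheel '[[[0,0,-0.002],[-1,-0.8,4],0],[[0,0,0],[0,0,6],0],[[0,0,0],[0,0,6],0],[[0,0,0],[0,0,7],0],[[0,0,0],[0,0,6],0],[[0,0,0],[0,0,3],0],[[0,0,0],[0,0,0],0],[[0,0,0],[0,0,0],0],[[0,0,0],[0,0,0],0],[[0,0,0],[0,0,0],0]]'; python3 - <<'E'
from h import *
im=snap('wrist','w28')
go([386.4,313.2,38.4])
E
```

```text
t: 34.02
ee_pos: [386.1, 313.2, 39.3]
orientation: [3.141, -0.0, -0.001]
ft_force: [-0.2, 1.0, -3.6]
width: 59.4
at [386.2 313.3  39.4] turn [ 0.0007  0.0003 -0.0001] shift(after turn) [0.2 0.1 1. ] w 59.4 F [-1.1 -0.  -3.7] t 34.1
```

View pics/w28.png

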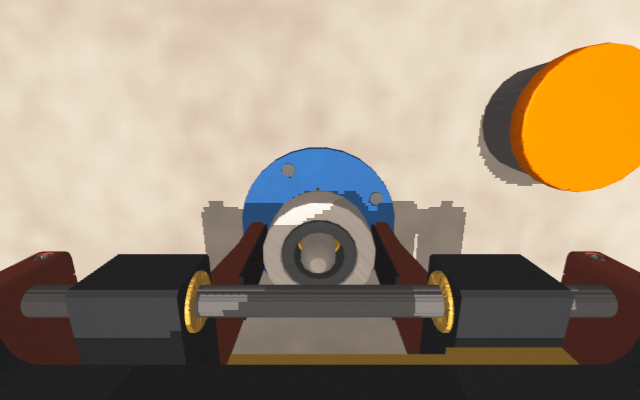

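Post is in the bore (318,260). Last millimetre, release, rise.

```bash
python3 -m handwheel '[[[0,0,0],[0,0,1],0],[[0,0,0],[0,0,0],0],[[0,0,0],[0,0,0],0.8],[[0,0,0],[0,0,0],1],[[0,0,0],[0,0,0],1],[[0,0,0],[0,0,0],1],[[0,0,0],[0,0,-15],1],[[0,0,0],[0,0,-30],1],[[0,0,0],[0,0,-20],1],[[0,0,0],[0,0,0],1]]'; python3 - <<'E'
from h import *
im=snap('wrist','w29'); go([455,-175,80])
E
```

```text
t: 34.9
ee_pos: [387.1, 314.0, 106.7]
orientation: [-3.141, 0.0, -0.002]
ft_force: [0.2, 1.4, 0.2]
width: 88.2
at [386.8 313.8 105.5] turn [-0.0001 -0.0008 -0.0001] shift(after turn) [ 68.2 488.8  25.5] w 87.9 F [0.2 0.4 0.2] t 35.0
```

View pics/w29.png

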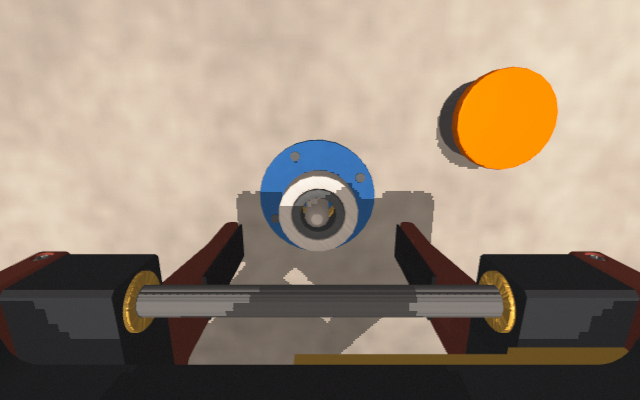

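```bash
python3 -m handwheel '[[[0,0,0],[2,20,0],1],[[0,0,0],[5,41,0],1],[[0,0,0],[5,41,0],1],[[0,0,0],[5,41,0],1],[[0,0,0],[5,41,0],1],[[0,0,0],[5,41,0],1],[[0,0,0],[5,41,0],1],[[0,0,0],[5,41,0],1],[[0,0,0],[5,41,0],1],[[0,0,0],[5,41,0],1]]'; python3 - <<'E'
from h import *
go([455,-175,80])
E
```

```text
t: 35.78
ee_pos: [433.5, -75.7, 97.8]
orientation: [-3.137, -0.022, 0.0]
ft_force: [1.2, 0.3, 0.0]
width: 87.6
at [433.5 -75.7  97.8] turn [-0.0043  0.0001  0.014 ] shift(after turn) [21.5 99.3 17.8] w 87.6 F [1.2 0.3 0. ] t 35.8
```

```bash
python3 -m handwheel '[[[-0.004,0,0.014],[6,32,0],1],[[0,0,0],[6,32,0],1],[[0,0,0],[5,18,5],1],[[0,0,0],[3,8,8],1],[[0,0,0],[0,1,8],1],[[0,0,0],[0,0,8],1],[[0,0,0],[0,0,0],1],[[0,0,0],[0,0,0],1],[[0,0,0],[0,0,0],1],[[0,0,0],[0,0,0],1]]'; python3 - <<'E'
from h import *
im=snap('wrist','w30')
ellc(im,(0,150,190),(8,255,255),14,(200,100,450,282))
go([455,-175,12])
E
```

```text
t: 36.62
ee_pos: [449.5, -173.1, 58.8]
orientation: [-3.138, 0.01, 0.014]
ft_force: [0.2, 0.2, 0.3]
width: 87.6
px [332.9 191.8] [ 3.6 10.3] world [ 459.3 -154.2   14. ]
at [ 449.5 -173.1   58.9] turn [-0.0034  0.0089 -0.0065] shift(after turn) [ 5.5  1.9 46.9] w 87.9 F [-0.2 -0.9 -0.3] t 36.7
```

View pics/w30.png

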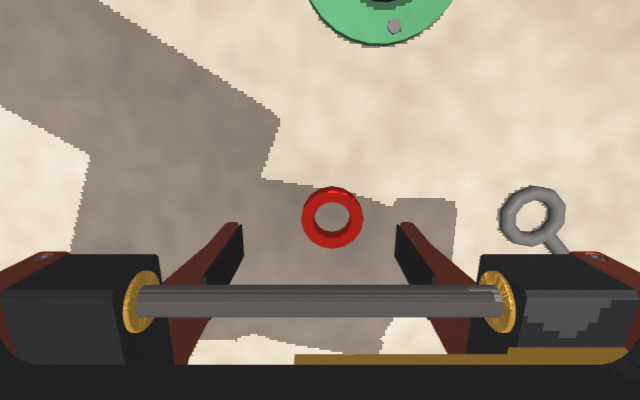

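```bash
python3 - <<'E'
from h import *
im=ctrl.get_image('wrist')
ellc(im,(0,150,120),(8,255,255),14,(270,160,380,275)); print(ray(im,332,219,14),ray(im,532,215,5))
go([455,-175,11.5])
E
```

```text
px [331.9 217.5] [60.2 61.6] world [ 458.8 -172.7   14. ]
[ 458.86783835 -173.78791804   14.        ] [ 603.17264956 -174.2577316     5.        ]
at [ 449.7 -173.4   59.1] turn [-0.0031  0.0083 -0.0067] shift(after turn) [ 5.3  1.6 47.6] w 88.0 F [-1.1  0.1 -0.6] t 36.7
```

```bash
python3 -m handwheel '[[[-0.003,0.008,-0.006],[4,0.3,6],1],[[0,0,0],[3,0,9],1],[[0,0,0],[1,0,10],1],[[0,0,0],[0,0,9],1],[[0,0,0],[0,0,6],1],[[0,0,0],[0,0,3],1],[[0,0,0],[0,0,0],1],[[0,0,0],[0,0,0],1],[[0,0,0],[0,0,0],1],[[0,0,0],[0,0,0],1]]'; python3 - <<'E'
from h import *
im=snap('wrist','w31')
ellc(im,(0,150,120),(8,255,255),14,(270,160,380,284))
go([458.8,-173.7,12])
E
```

```text
t: 37.55
ee_pos: [459.0, -173.3, 11.4]
orientation: [3.141, 0.001, 0.002]
ft_force: [-0.3, -0.7, -0.2]
width: 88.2
px [317.3 247.2] [72.6 78.2] world [ 458.7 -173.2   14. ]
at [ 459.  -173.3   11.4] turn [ 0.0004 -0.0012  0.0009] shift(after turn) [-0.2  0.4 -0.6] w 88.0 F [ 0.2 -0.4 -0.3] t 37.6
```

View pics/w31.png

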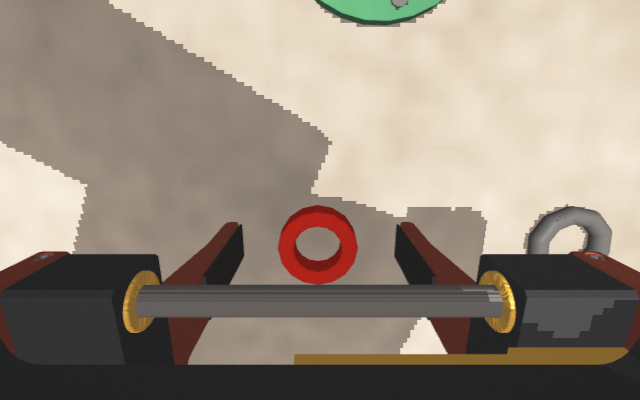

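```bash
python3 -m handwheel '[[[0,0,0],[0,0.4,0],0.8],[[0,0,0],[0,0,0],0],[[0,0,0],[0,0,0],0],[[0,0,0],[0,0,0],0],[[0,0,0],[0,0,0],0],[[0,0,0],[0,0,0],0],[[0,0,0],[0,0,0],0],[[0,0,0],[0,0,0],0],[[0,0,0],[0,0,0],0],[[0,0,0],[0,0,0],0]]'; python3 - <<'E'
from h import *
im=snap('wrist','w32'); go([386.4,313.2,100])
E
```

```text
t: 38.43
ee_pos: [459.8, -174.1, 12.8]
orientation: [3.14, 0.001, 0.006]
ft_force: [-0.6, 0.3, -0.0]
width: 42.9
at [ 459.8 -174.1   12.8] turn [ 0.0015 -0.0037  0.0008] shift(after turn) [ -73.4 -487.3  -87.2] w 43.0 F [0.5 0.2 0.6] t 38.5
```

View pics/w32.png

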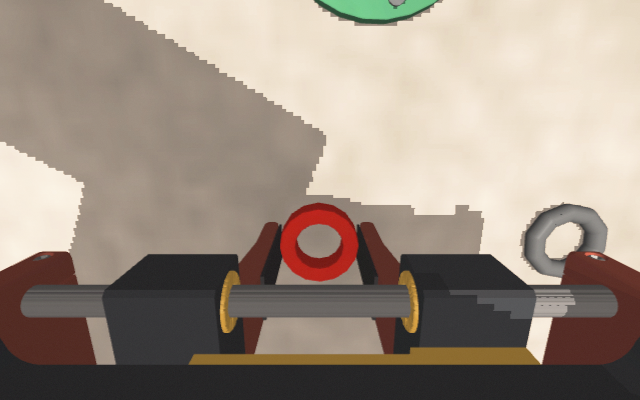

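```bash
python3 -m handwheel '[[[0,0,0],[0,0,-30],0],[[0,0,0],[0,0,-35],0],[[0,0,0],[-3,-20,-30],0],[[0,0,0],[-6,-41,0],0],[[0,0,0],[-6,-41,0],0],[[0,0,0],[-6,-41,0],0],[[0,0,0],[-6,-41,0],0],[[0,0,0],[-6,-41,0],0],[[0,0,0],[-6,-41,0],0],[[0,0,0],[-6,-41,0],0]]'; python3 - <<'E'
from h import *
go([386.4,313.2,95])
E
```

```text
t: 39.32
ee_pos: [417.4, 133.7, 112.2]
orientation: [3.141, -0.021, 0.016]
ft_force: [0.7, -0.3, -1.2]
width: 43.6
at [417.4 133.7 112.2] turn [ 0.0003 -0.0099 -0.0131] shift(after turn) [ -31.  -179.5   17.2] w 43.6 F [ 0.7 -0.3 -1.2] t 39.3
```

```bash
python3 -m handwheel '[[[0,-0.01,-0.013],[-6,-38,0],0],[[0,0,0],[-6,-38,0],0],[[0,0,0],[-6,-38,0],0],[[0,0,0],[-6,-30,3],0],[[0,0,0],[-4,-18,3],0],[[0,0,0],[-2,-9,3],0],[[0,0,0],[0,0,3],0],[[0,0,0],[0,0,0],0],[[0,0,0],[0,0,0],0],[[0,0,0],[0,0,0],0]]'; python3 - <<'E'
from h import *
ctrl.get_image('side');ctrl.get_image('side')
im=snap('wrist','w33')
go([386.4,313.2,60.8]); print(proj(im,[386.4,313.2,62]))
E
```

```text
t: 40.15
ee_pos: [382.8, 318.3, 99.5]
orientation: [-3.141, -0.014, -0.001]
ft_force: [-0.1, 0.3, -1.0]
width: 42.9
at [383.1 318.6  99.8] turn [-0.0011 -0.0013  0.0086] shift(after turn) [ 3.3  5.4 39. ] w 42.8 F [-0.2  1.2  0.4] t 40.3
[322.75381769 228.79909966]
```

View pics/w33.png

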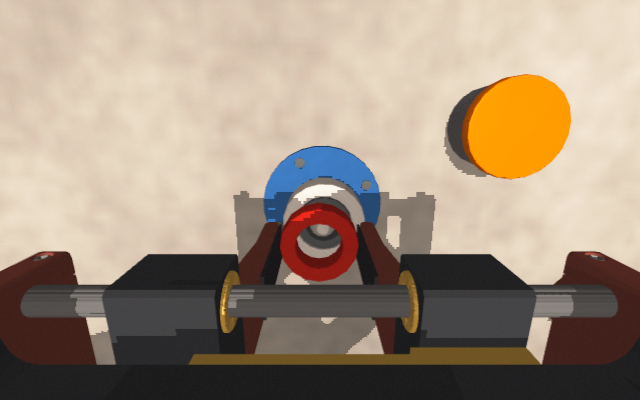

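```bash
python3 -m handwheel '[[[-0.001,-0.001,0.008],[3.2,5.5,0],0],[[0,0,0],[0,0,0],0],[[0,0,0],[0,0,5],0],[[0,0,0],[0,0,5],0],[[0,0,0],[0,0,5],0],[[0,0,0],[0,0,3],0],[[0,0,0],[0,0,0],0],[[0,0,0],[0,0,0],0],[[0,0,0],[0,0,0],0],[[0,0,0],[0,0,0],0]]'; python3 - <<'E'
from h import *
im=snap('wrist','w34')
a=cv2.imread('pics/w34.png')[190:290,260:380]; cv2.imwrite('pics/z34.png',cv2.resize(a,None,fx=5,fy=5,interpolation=0))
go([386.4,313,60.8]); print(proj(im,[386.4,313.2,62]))
z=ctrl.get_obs()['ee_pos'][2]+1.2
ellc(im,(0,150,90),(8,255,255),z,(270,160,380,284))
E
```

```text
t: 41.13
ee_pos: [387.4, 310.7, 79.7]
orientation: [3.141, -0.005, -0.0]
ft_force: [0.5, -0.1, -0.7]
width: 43.0
at [387.4 310.7  79.7] turn [ 0.0004  0.0001 -0.0033] shift(after turn) [-1.  -2.3 18.9] w 42.7 F [ 0.5  0.3 -1.3] t 41.2
[316.11596045 229.09151613]
px [318.6 242.2] [77.3 78.3] world [387.9 313.   80.9]
```

View pics/z34.png

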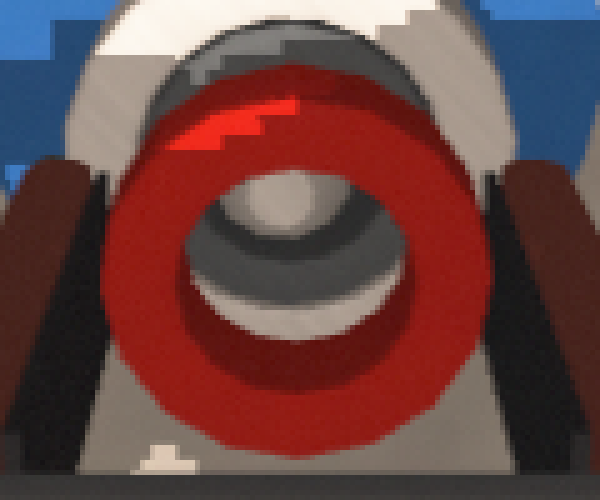

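```bash
python3 -m handwheel '[[[0,0,-0.003],[-1.1,-2,0],0],[[0,0,0],[0,0,0],0],[[0,0,0],[0,0,4],0],[[0,0,0],[0,0,4],0],[[0,0,0],[0,0,0],0],[[0,0,0],[0,0,0],0],[[0,0,0],[0,0,0],0],[[0,0,0],[0,0,0],0],[[0,0,0],[0,0,0],0],[[0,0,0],[0,0,0],0]]'; python3 - <<'E'
from h import *
im=snap('wrist','w35')
a=cv2.imread('pics/w35.png')[190:290,260:380]; cv2.imwrite('pics/z35.png',cv2.resize(a,None,fx=5,fy=5,interpolation=0))
go([386.4,313,60.8])
E
```

```text
t: 42.02
ee_pos: [386.4, 313.3, 71.3]
orientation: [-3.141, -0.001, -0.001]
ft_force: [-0.1, 0.1, 0.0]
width: 42.6
at [386.4 313.3  71.3] turn [-0.0002 -0.0006  0.0004] shift(after turn) [ 0.   0.3 10.5] w 42.7 F [ 0.   0.2 -0.8] t 42.1
```

View pics/z35.png

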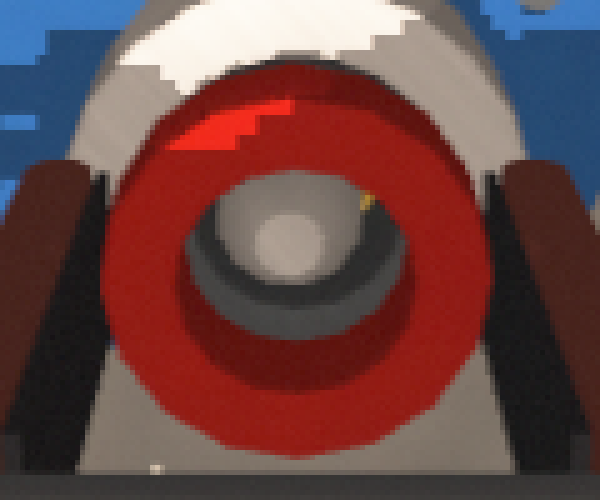

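```bash
python3 -m handwheel '[[[0,0,0],[-0.3,0.2,4],0],[[0,0,0],[0,0,4],0],[[0,0,0],[0,0,2],0],[[0,0,0],[0,0,0],0],[[0,0,0],[0,0,0],0],[[0,0,0],[0,0,0],0],[[0,0,0],[0,0,0],0],[[0,0,0],[0,0,0],0],[[0,0,0],[0,0,0],0],[[0,0,0],[0,0,0],0]]'; python3 - <<'E'
from h import *
im=snap('wrist','w36')
go([386.4,313,60.8])
E
```

```text
t: 42.9
ee_pos: [386.5, 313.4, 60.8]
orientation: [-3.141, -0.001, -0.002]
ft_force: [-1.1, 0.1, 0.4]
width: 42.9
at [386.5 313.4  60.8] turn [-0.0009 -0.0016  0.0003] shift(after turn) [-0.1  0.4  0. ] w 42.8 F [ 0.4 -1.   0.5] t 43.0
```

View pics/w36.png

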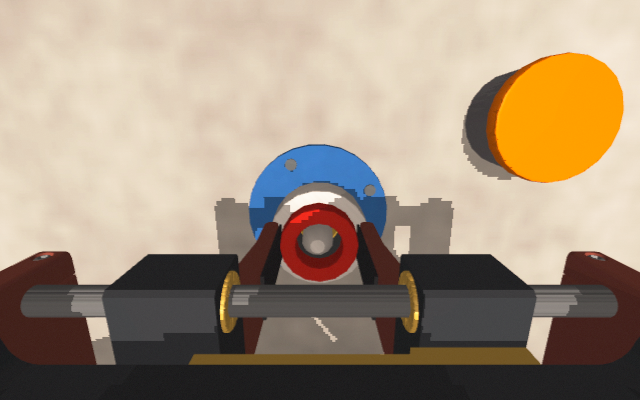

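```bash
python3 -m handwheel '[[[0,0,0],[0,0,0.4],0],[[0,0,0],[0,0,0],0.4],[[0,0,0],[0,0,0],0.7],[[0,0,0],[0,0,0],1],[[0,0,0],[0,0,0],1],[[0,0,0],[0,0,0],1],[[0,0,0],[0,0,-15],1],[[0,0,0],[0,0,-25],1],[[0,0,0],[0,0,-25],1],[[0,0,0],[0,0,0],1]]'; python3 - <<'E'
from h import *
im=snap('wrist','w37')
go([386.4,313,60.8])
ellc(im,(0,150,90),(8,255,255),62,(250,120,390,284))
for n in ('scene','side'):
    im=snap(n,n+'9')
    a=im['pixels'][80:240,270:450,::-1]; cv2.imwrite(f'pics/{n}9z.png',cv2.resize(a,None,fx=4,fy=3.7,interpolation=cv2.INTER_CUBIC))
E
```

```text
t: 43.78
ee_pos: [385.2, 312.4, 125.8]
orientation: [3.139, 0.0, -0.004]
ft_force: [1.0, 0.7, 0.4]
width: 87.5
at [384.5 311.8 124.3] turn [0.0034 0.004  0.0003] shift(after turn) [ 1.9 -1.2 63.5] w 87.3 F [ 0.9 -0.2  0. ] t 43.8
px [320.9 206. ] [56.1 56.6] world [387.2 315.   62. ]
```

View pics/w37.png

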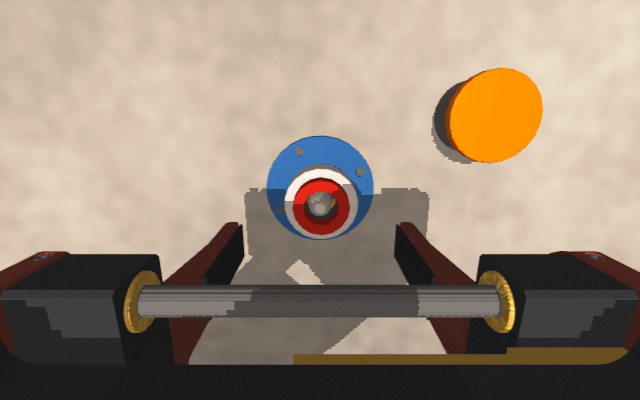

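View pics/side9z.png

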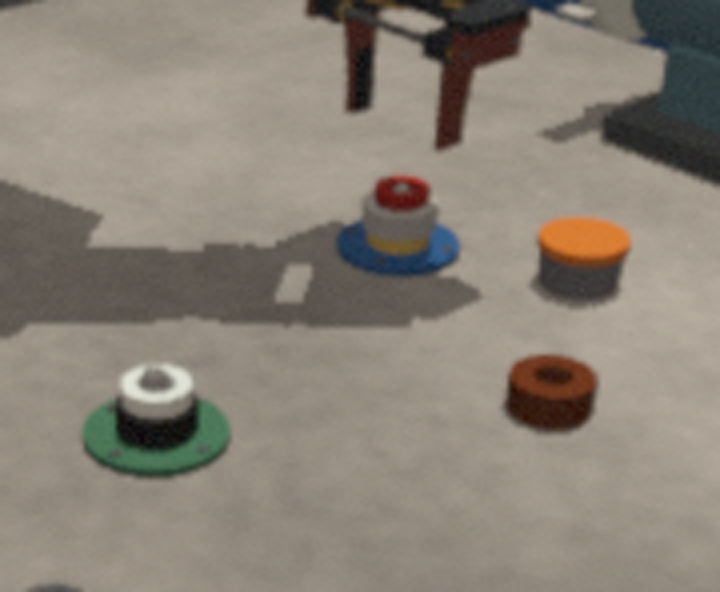

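View pics/scene9.png

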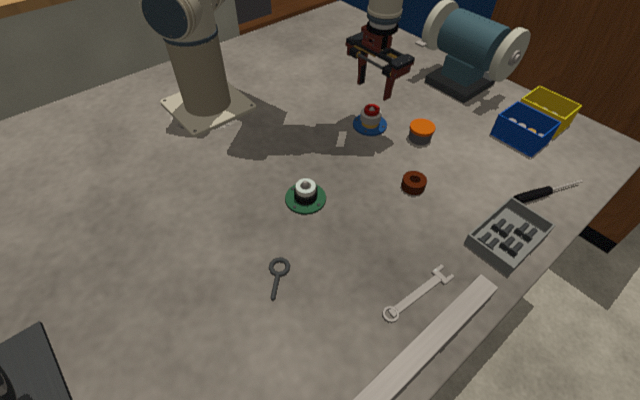

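Both stacks look flat and in order: blue at side-crop (400,215), green at (157,405). The eyebolt, tub and rusty roller are where they started.

```bash
python3 - <<'E'
from h import *
print(ctrl.close_job())
E
```

```text
the job is handed in; nothing more can be done
None
```

Both roller sets are built and the job is handed in, at about 44 s of the 125 s allowed.

- **Blue spindle:** brass spacer at the bottom, then the steel roller, then the red collar on top.
- **Green spindle:** black rubber roller at the bottom, white washer on top.

**Last checks:** the final wrist, scene and side pictures show every part lying flat in the asked order, with the post through each bore. The gripper was open and about 55 mm clear above the blue post. The wrist force readings I took stayed within a few newtons. By eye in the pictures, the rusty roller, eyebolt and grease tub have not moved.

**Disagreements:** estimates of the spindle positions differed by 1–3 mm between views. I settled each one by watching the post tip inside the bore before lowering. No check failed.

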